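# Find the reference block and set it on the tester's anvil

## Task

One of the three closed specimen boxes holds the round bright-steel hardness reference block: open the boxes one at a time, shutting each before opening the next, until you find it. Set the block down gently, upright and centred on the anvil of the hardness tester, without touching the indenter above it, and leave all three boxes shut with the brass and black pieces still in theirs. Leave the other things on the bench where they are.

Things in the scene. Friction and masses are not known exactly. Their poses are not given: they have to be found in the camera images.
- box0: grey specimen box, fixed to the bench, one of three alike. Outside 120 mm (its x) by 125 mm (its y) by 38 mm high without the lid, walls and floor 4 mm thick. Origin: centre of its underside; its -x side is the front, its +x side carries the hinge, whose line runs along y, 60 mm behind (+x of) the centre and 38.5 mm over the bench
- lid0 (a joint): angle of the blue lid of box0 (rad): 0 shut, grows as it opens; stop at 1.9; a friction hinge holds it at whatever angle it is left (about 2 N at the knob moves it), so it must be moved all the way shut. The lid is a plate 120 by 125 by 6 mm, 120 g, hinged along the top of the box's far (+x) wall
- lid0_handle (a point): centre of the head of the round black knob on the lid of box0: head 28 mm wide and 16 mm tall on a 12 mm stem, standing up from the lid 90 mm in front of the hinge; this point is 35 mm above the lid's upper face (79.5 mm over the bench when shut). It turns with the lid, so with the lid upright it points away from the front; axes as the box's when shut
- box1: grey specimen box, fixed to the bench, one of three alike. Outside 120 mm (its x) by 125 mm (its y) by 38 mm high without the lid, walls and floor 4 mm thick. Origin: centre of its underside; its -x side is the front, its +x side carries the hinge, whose line runs along y, 60 mm behind (+x of) the centre and 38.5 mm over the bench
- lid1 (a joint): angle of the blue lid of box1 (rad): 0 shut, grows as it opens; stop at 1.9; a friction hinge holds it at whatever angle it is left (about 2 N at the knob moves it), so it must be moved all the way shut. The lid is a plate 120 by 125 by 6 mm, 120 g, hinged along the top of the box's far (+x) wall
- lid1_handle (a point): centre of the head of the round black knob on the lid of box1: head 28 mm wide and 16 mm tall on a 12 mm stem, standing up from the lid 90 mm in front of the hinge; this point is 35 mm above the lid's upper face (79.5 mm over the bench when shut). It turns with the lid, so with the lid upright it points away from the front; axes as the box's when shut
- box2: grey specimen box, fixed to the bench, one of three alike. Outside 120 mm (its x) by 125 mm (its y) by 38 mm high without the lid, walls and floor 4 mm thick. Origin: centre of its underside; its -x side is the front, its +x side carries the hinge, whose line runs along y, 60 mm behind (+x of) the centre and 38.5 mm over the bench
- lid2 (a joint): angle of the blue lid of box2 (rad): 0 shut, grows as it opens; stop at 1.9; a friction hinge holds it at whatever angle it is left (about 2 N at the knob moves it), so it must be moved all the way shut. The lid is a plate 120 by 125 by 6 mm, 120 g, hinged along the top of the box's far (+x) wall
- lid2_handle (a point): centre of the head of the round black knob on the lid of box2: head 28 mm wide and 16 mm tall on a 12 mm stem, standing up from the lid 90 mm in front of the hinge; this point is 35 mm above the lid's upper face (79.5 mm over the bench when shut). It turns with the lid, so with the lid upright it points away from the front; axes as the box's when shut
- block_center (a point): centre of the wanted part: the hardness reference block, a bright steel cylinder 44 mm in diameter, 28 mm tall, 0.33 kg, standing upright, loose, on the floor of one of the three boxes, near its middle, under the lid. This point is half-way up (14 mm above its underside)
- brass_center (a point): a brass stepped bush, 32 mm wide, 28 mm tall, in another box: not wanted; centre half-way up
- resin_center (a point): a black resin specimen mount, a cylinder 32 mm wide, 20 mm tall, in the remaining box: not wanted; centre half-way up
- tester: bench hardness tester, fixed, a dark C-shaped frame 460 mm tall on a grey base 340 mm (its x) by 170 mm by 50 mm high. Origin: centre of the underside. Its front, where the operator reaches in, faces its -x; the throat is open to the front and both sides, the column (110 mm square) is behind, from x = +60 mm. The head, 120 mm wide, hangs over the anvil with its underside 345 mm above the bench, its front at x = -120 mm; under it a steel boss, 40 mm wide, from 325 mm up
- anvil_top (a point): centre of the flat round top of the tester's anvil (66 mm in diameter, 12 mm thick, on a 32 mm spindle), 90 mm in front (-x) of the tester's origin, 120 to 145 mm above the bench by the setting of its screw, which stays put under ordinary loads; straight below the indenter. Axes as the tester's
- indenter_tip (a point): tip of the fragile indenter, a brass cone and 16 mm shank, 300 mm above the bench, pointing down at the middle of the anvil; it runs up 25 mm to the boss. A gripper pointing straight down does not fit beneath: come in from the front, tilted 30 to 45 degrees
- indenter: the indenter itself; origin at its tip
- loupe: bystander: small black eye loupe, round, 38 mm wide, 40 mm tall, loose; origin under its centre
- flask: bystander: amber bottle, 56 mm wide, 130 mm tall, loose; origin under its centre
- jar: bystander: clear glass jar, 60 mm wide, 80 mm tall, loose; origin under its centre
- caliper: bystander: steel caliper with black readout, lying flat, 160 mm along its x, up to 14 mm high, origin mid-length, loose
- driver: bystander: screwdriver with yellow handle, lying flat along its x, loose; origin under its centre
- weight: bystander: brass weight, 40 mm wide, 46 mm tall, loose; origin under its centre
- mug: bystander: white mug, 76 mm wide, 90 mm tall, loose; origin under its centre
Mind the look-alikes: they are no part of the job. Leave any red look-alike of the box2 alone.

How it is judged:
On the way:
1. the reference block has been found and lifted out of its box (height (world z) of block_center above 0.075 m), for 0.1 s.
At the end, for the whole second after the job is handed in: The reference block stands upright (within 0.08 rad) on the anvil, its centre within 10 mm of the anvil's, resting on it and released; all three lids are shut (under 0.08 rad); the brass and black pieces are still in their boxes (within 65 mm of where they were) (horizontal distance between block_center and anvil_top below 0.01 m and z of block_center in the frame of anvil_top between 0.01 and 0.018 m and angle between block_center's own z axis and vertical below 0.08 rad and value of joint each of lid0, lid1, lid2 below 0.08 rad and distance of each of brass_center, resin_center from where it was at the start of the episode below 0.065 m); the robot touches nothing.
It fails at once if two boxes stand open at once (both lids beyond 0.4 rad) (value of joint each of lid0, lid1 above 0.4 rad or value of joint each of lid0, lid2 above 0.4 rad or value of joint each of lid1, lid2 above 0.4 rad).
It fails at once if the indenter is touched with more than 2 N (contact force between indenter and anything else above 2 N).
It fails at once if the anvil is struck or pressed hard, by the block or anything else (more than 60 N) (contact force between anvil_c1 and anything else above 60 N).
It fails at once if a bystander is moved by more than 30 mm (distance of any of loupe, flask, jar, caliper, driver, weight, mug from where it was at the start of the episode above 0.03 m).
It also fails if it takes over 72 s, if anything falls off the work surface, if the arm or the gripper's body presses on something with over 40 N, if the wrist force passes 120 N, or if a joint passes its speed limit or range.

## Robot

A 7-joint arm with a two-finger parallel gripper is mounted at the origin on the work surface. World frame = base frame: x ahead of the robot, y to its left, z up, the work surface at z = 0. Lengths are in m, angles in rad, forces in N, time in s.
With the tool pointing down it reaches from about 0.425 to 0.925 m from the base axis. Payload 6.8 kg.
Tool frame: the origin (TCP) lies at the very end of the fingers, on their centre line; the grasp point (between the pads) lies 19 mm behind it (bot.grip_depth is the distance from the TCP to the grasp point, in m); z points along the fingers, y is the direction in which the jaws open and shut (so a half turn about z gives the same grasp; the last joint's range is limited). The gripper opens to 85 mm and grips with 20 to 120 N. Pads are 22 mm wide; open, the fingers measure 114 mm over their backs; the gripper's body (76 mm by 85 mm) begins 54 mm behind the grasp point. The pads swing forward as they close: fully open they stand 13 mm farther back than shut.
Start: joints at [-1.456, 0.477, 0.022, 1.555, -0.011, 1.109, -0.083], TCP at [0.149, 0.658, 0.231] pointing down, gripper open.
Joint ranges: [-2.96, 2.96], [-0.34, 2.1], [-1.41, 1.46], [0.24, 2.44], [-1.37, 4.51], [0.17, 1.92], [-2.96, 2.96]. Speed limits (rad/s): [2.39, 2.39, 3.14, 3.14, 3.14, 3.14, 3.14].

## Interface

Orientations are given as a unit quaternion [w, x, y, z].
In Python, from station import bot gives the robot as it stands.
- The arm moves only by the tool step_arm, never from a script. Its argument "increments" is a list of rows, each a list of 7 numbers: the shift along the world's x, y, z in m, then the turn, a rotation vector about the world's x, y, z in degrees, then the gripper command: -1 is fully open, 1 is shut, values between are in proportion. In form: [[dx, dy, dz, rx, ry, rz, fingers], ...]. A call has 1 to 10 rows; each row is the pose to reach, as a shift and turn from the pose commanded when the call began; what a row does not reach only later rows make up. A row lasts 1/12 s, in which the tool goes at most 41.7 mm and 7.16 degrees, less where a joint would pass 70% of its speed; a pose out of reach is approached as far as the arm can. A call with a gripper value outside its range is refused whole. The fingers move at their own pace and stop on an object; "force" is the grip in N (left out, the last holds). Time passes only in rows, so rows that repeat a pose let the fingers close. It gives the time, the measured TCP pose, the force and the opening at its end, in the units of the state.
- bot.get_obs(): the state, without advancing time (a new reading comes with each control period).
- bot.read_camera(name): name is "side" or "top"; returns a dict with "color" (480x640x3 uint8, red, green, blue), "intrinsics" (3x3 intrinsics, pixels), "extrinsics" (4x4, takes a point from camera to world coordinates). Camera axes: x right, y up, looking along -z (the intrinsics and any distortion apply to the point x, -y, -z); pixel columns grow to the right and rows downward; lengths in m; the calibration is good to about 2 mm. A picture is of the moment at which its call begins. There is no depth.
- bot.hand_in(): hands the job in, once; it reports no verdict.
Trained networks look in the newest picture that a camera, given by its name, has taken for a name from the list of things; names that differ only in an ending like _2 or _b are one class to them, and where a whole thing is asked for, a point or a joint stands for the part that bears it (a point fixed in the world has none). Each returns a list of dicts, best first, with "conf" (0 to 1); they miss things now and then, are a little off and sometimes report something else, mostly with a low value. They report only what shows in the picture. A call takes as long as a camera call. They do not tell look-alikes from the thing itself.
- bot.recognise(thing, camera): "location" ([column, row] as shares, 0 to 1, of the picture: columns of its width, rows of its height, amid what is visible of it).
- bot.place_of(thing, camera): "location" ([column, row] as shares, 0 to 1, of the picture: columns of its width, rows of its height: a listed point, or the origin of a listed thing).
The state is a dict: "t": time; "q": joint angles; "joint_vel": joint speeds; "joint_torque": joint torques, N m; "eef_pos": TCP position; "tool_rot": TCP orientation; "contact_force": force on the tool from outside, world axes, zero at the start; "torque": the same for the moment, N m; "gripper_width": opening from 0.0 (shut) to 1.0 (fully open).
Only numpy, scipy, OpenCV 4.12 (cv2) and the standard library are available. Lean on these libraries where they do the work, as an engineer would, in place of code of your own. Each camera call takes 0.05 s, during which the arm holds its last target.

## Working session

There is one attempt and no reset: what is moved stays moved. The work goes in short steps, Python scripts to look and compute and a tool call to move; the robot and the scene stay as the last step left them, time stands still between calls to the robot, and variables do not carry over. Pictures are saved under pics/ and viewed, and the job is handed in when it is done.

Besides the shell and the picture viewer there is one more tool, called after ">>>" as name(argument=value, ...), one argument or row to a line, values as JSON. step_arm: Moves the arm, as the interface text tells. Its arguments: {"type":"object","properties":{"increments":{"type":"array","items":{"type":"array","items":{"type":"number"}}},"force":{"type":"number"}},"required":["increments"]}

```bash
mkdir -p pics; ls
python3 - <<'E'
from station import bot
import cv2
for c in ("side","top"):
    r=bot.read_camera(c); cv2.imwrite(f"pics/{c}0.png",r["color"][:,:,::-1])
    print(c,r["intrinsics"],r["extrinsics"], [k for k in r])
o=bot.get_obs(); print(o)
E
```

```text
pics
side [[623.69645061   0.         320.15093306]
 [  0.         623.69645061 231.42274762]
 [  0.           0.           1.        ]] [[-0.72405297 -0.43741204  0.53330854  1.29556207]
 [ 0.68973795 -0.4558306   0.56256556  0.76184258]
 [-0.0029746   0.77517041  0.63174519  1.09059662]
 [ 0.          0.          0.          1.        ]] ['color', 'intrinsics', 'extrinsics']
top [[580.66700101   0.         311.39246229]
 [  0.         580.66700101 228.07585183]
 [  0.           0.           1.        ]] [[-1.88184756e-03  9.87399868e-01 -1.58233877e-01  2.95338684e-01]
 [-9.99991949e-01 -1.29731069e-03  3.79734110e-03 -4.56646305e-02]
 [ 3.54421560e-03  1.58239749e-01  9.87394359e-01  1.57788799e+00]
 [ 0.00000000e+00  0.00000000e+00  0.00000000e+00  1.00000000e+00]] ['color', 'intrinsics', 'extrinsics']
{'t': 0.1, 'q': array([-1.45607417,  0.47770809,  0.02233784,  1.55633652, -0.01151104,
        1.1092775 , -0.08312028]), 'joint_vel': array([-0.00024746, -0.00218917,  0.00078869, -0.00285489,  0.0002982 ,
       -0.00019352, -0.00092534]), 'joint_torque': array([ 3.80010781e-03, -5.97765326e+01,  1.61348216e+00, -2.81952524e+01,
        1.28401074e-02,  5.04674914e-03, -2.93112755e-06]), 'eef_pos': array([0.14905212, 0.65780531, 0.23043588]), 'tool_rot': array([-3.73504622e-05,  1.11181065e-01,  9.93799844e-01, -7.99894275e-04]), 'contact_force': array([-0.3079123 , -0.04357784,  0.93707145]), 'torque': array([ 0.02722442, -0.03004414,  0.02715086]), 'gripper_width': 0.9983561736504794}
```

View pics/side0.png

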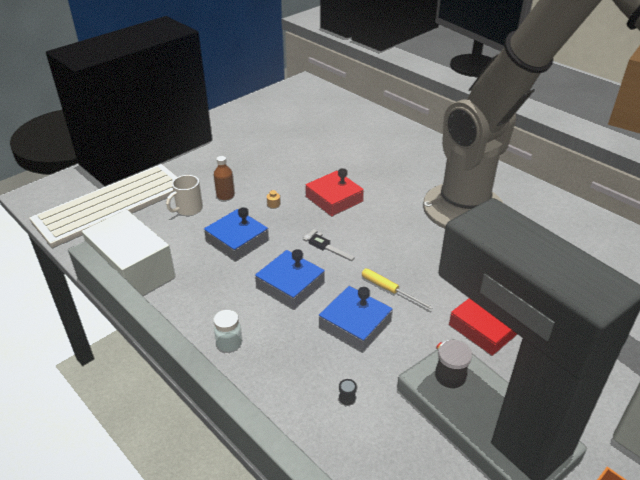

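View pics/top0.png

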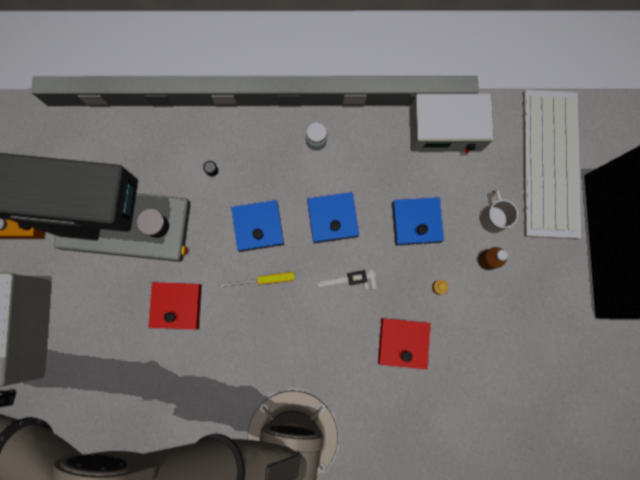

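```bash
cat > h.py <<'E'
import numpy as np, cv2
from station import bot
CAL={}
def cam(c):
    r=bot.read_camera(c); CAL[c]=(r["intrinsics"],r["extrinsics"]); return r
def ray(c,u,v):
    K,E=CAL[c]; x=(u-K[0,2])/K[0,0]; y=(v-K[1,2])/K[1,1]
    d=E[:3,:3]@np.array([x,-y,-1.]); return E[:3,3],d/np.linalg.norm(d)
def atz(c,u,v,z):
    o,d=ray(c,u,v); return o+d*(z-o[2])/d[2]
def proj(c,p):
    K,E=CAL[c]; q=E[:3,:3].T@(np.asarray(p,float)-E[:3,3]); q=np.array([q[0],-q[1],-q[2]]); 
    return (K@q)[:2]/q[2]
def tri(a,b):
    (o1,d1),(o2,d2)=a,b
    A=np.stack([d1,-d2],1); s=np.linalg.lstsq(A,o2-o1,rcond=None)[0]
    p,q=o1+d1*s[0],o2+d2*s[1]; return (p+q)/2,np.linalg.norm(p-q)
def save(r,n,crop=None,scale=1):
    im=r["color"][:,:,::-1]
    if crop: x0,y0,x1,y1=crop; im=im[y0:y1,x0:x1]
    if scale!=1: im=cv2.resize(im,None,fx=scale,fy=scale,interpolation=cv2.INTER_CUBIC)
    cv2.imwrite("pics/"+n,im)
E
python3 - <<'E'
from h import *
for c in("side","top"): cam(c)
for n in ["box0","box1","box2","lid0_handle","lid1_handle","lid2_handle","anvil_top","indenter_tip","tester","loupe","flask","jar","caliper","driver","weight","mug"]:
    for c in("side","top"):
        print(n,c,[(round(d["conf"],2),round(d["location"][0]*640,1),round(d["location"][1]*480,1)) for d in bot.place_of(n,c)])
E
```

```text
box0 side [(0.8, 483.9, 325.7), (0.77, 332.9, 197.4), (0.7, 356.6, 323.9), (0.67, 236.3, 241.1), (0.55, 289.7, 286.4)]
box0 top [(0.95, 400.6, 343.6), (0.86, 258.9, 227.5), (0.72, 337.0, 224.9), (0.67, 413.9, 219.5), (0.63, 332.0, 215.5), (0.62, 175.9, 306.0)]
box1 side [(0.8, 483.9, 325.7), (0.77, 332.9, 197.4), (0.7, 356.6, 323.9), (0.67, 236.3, 241.1), (0.55, 289.7, 286.4)]
box1 top [(0.95, 400.6, 343.6), (0.86, 258.9, 227.5), (0.72, 337.0, 224.9), (0.67, 413.9, 219.5), (0.63, 332.0, 215.5), (0.62, 175.9, 306.0)]
box2 side [(0.8, 483.9, 325.7), (0.77, 332.9, 197.4), (0.7, 356.6, 323.9), (0.67, 236.3, 241.1), (0.55, 289.7, 286.4)]
box2 top [(0.95, 400.6, 343.6), (0.86, 258.9, 227.5), (0.72, 337.0, 224.9), (0.67, 413.9, 219.5), (0.63, 332.0, 215.5), (0.62, 175.9, 306.0)]
lid0_handle side [(0.84, 363.8, 290.0)]
lid0_handle top [(0.65, 259.7, 232.8), (0.41, 209.8, 168.9)]
lid1_handle side [(0.9, 242.1, 211.3), (0.46, 346.5, 398.4)]
lid1_handle top [(0.72, 425.1, 229.7)]
lid2_handle side [(0.91, 299.5, 254.5), (0.8, 342.0, 171.6)]
lid2_handle top [(0.86, 166.6, 319.3), (0.8, 406.0, 355.3), (0.74, 331.0, 221.9), (0.61, 335.3, 223.0), (0.45, 440.8, 286.7)]
anvil_top side [(0.66, 456.9, 351.5)]
anvil_top top []
indenter_tip side []
indenter_tip top []
tester side [(0.77, 479.9, 418.8)]
tester top [(0.65, 128.8, 225.9)]
loupe side [(0.83, 348.1, 398.7)]
loupe top [(0.64, 211.0, 167.9)]
flask side [(0.62, 220.8, 195.3)]
flask top [(0.8, 487.1, 262.0), (0.41, 257.4, 233.3)]
jar side [(0.96, 230.9, 346.1)]
jar top [(0.85, 314.1, 140.4)]
caliper side [(0.69, 192.4, 206.0), (0.6, 331.8, 250.2)]
caliper top [(0.94, 345.9, 277.8), (0.44, 258.4, 280.3)]
driver side [(0.98, 397.4, 292.1), (0.31, 289.1, 283.3)]
driver top [(0.76, 255.9, 281.1)]
weight side [(0.63, 273.7, 200.4)]
weight top [(0.65, 490.3, 218.1), (0.52, 438.5, 285.8)]
mug side [(0.92, 189.4, 209.2)]
mug top [(0.84, 490.3, 223.5), (0.22, 335.7, 227.4)]
```

```bash
cat > boxes.py <<'E'
from h import *
from scipy.optimize import least_squares
def loc(imgs):
    out=[]
    im=imgs["top"]["color"]; hsv=cv2.cvtColor(im,cv2.COLOR_RGB2HSV)
    m=cv2.inRange(hsv,(100,120,60),(130,255,255)); n,l,s,ce=cv2.connectedComponentsWithStats(m)
    for i in range(1,n):
        if s[i,4]>800:
            mm=(l==i).astype(np.uint8); mm=cv2.morphologyEx(mm,cv2.MORPH_CLOSE,np.ones((13,13)))
            ys,xs=np.nonzero(mm); P=np.array([atz("top",x,y,0.0445)[:2] for x,y in zip(xs,ys)],np.float32)
            (c,wh,a)=cv2.minAreaRect(P); M=P.mean(0); out.append((c,wh,a,M,s[i,4]))
    return out
E
python3 - <<'E'
from boxes import *
I={c:cam(c) for c in("side","top")}
for o in loc(I): print(o)
save(I["top"],"t1.png",(130,120,460,300),2.4); save(I["side"],"s1.png",(190,180,460,360),2.9); save(I["side"],"s2.png",(390,190,640,480),2)
E
```

```text
((0.5720850825309753, -0.1086452454328537), (0.12090128660202026, 0.12367649376392365), 7.958130359649658, array([ 0.5717843 , -0.10868318], dtype=float32), np.int32(1973))
((0.5620362758636475, -0.33725547790527344), (0.12027771025896072, 0.12626759707927704), 3.3647212982177734, array([ 0.5615823 , -0.33719757], dtype=float32), np.int32(2005))
((0.5497509837150574, 0.09416212141513824), (0.12118465453386307, 0.12350555509328842), 9.011982917785645, array([0.5495531 , 0.09413221], dtype=float32), np.int32(1994))
```

View pics/t1.png

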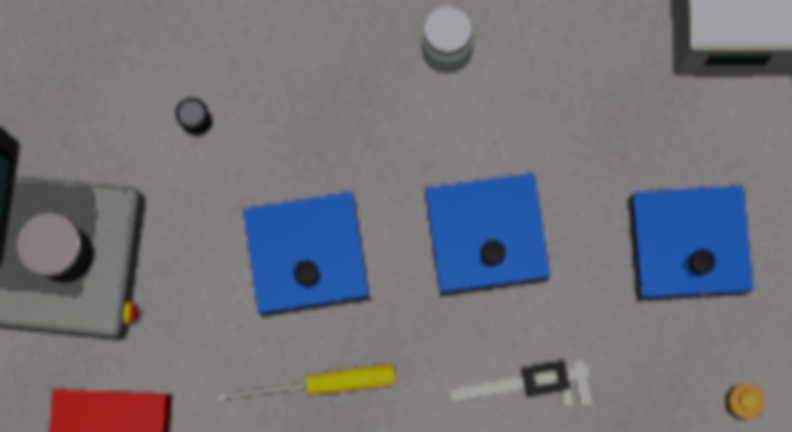

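View pics/s2.png

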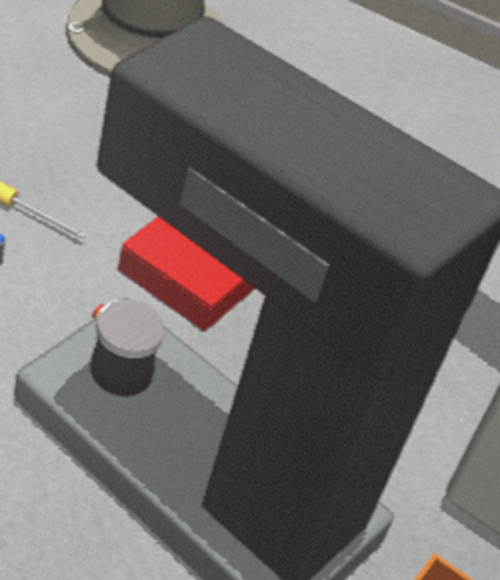

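View pics/s1.png

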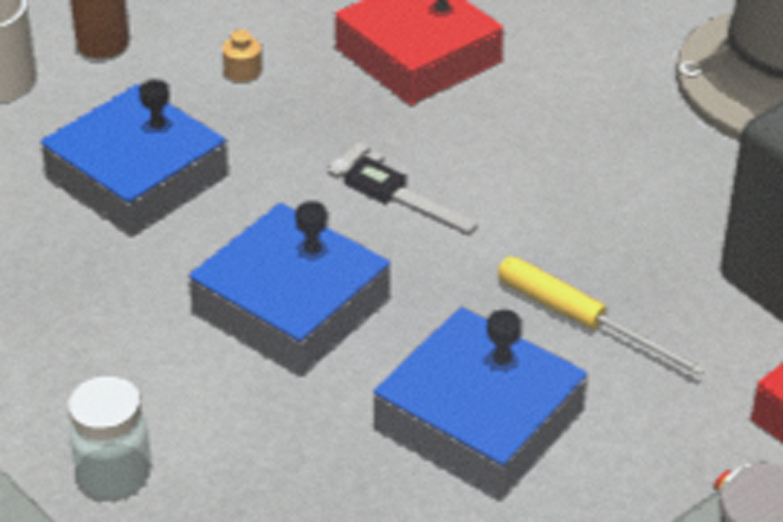

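Run:
```python
from boxes import *
I={c:cam(c) for c in("side","top")}
import math
# knob triangulation by dark blobs near predicted
for name,c,yaw in (("L",(.5498,.0942),9.0),("M",(.5721,-.1086),8.0),("R",(.5620,-.3373),3.4)):
    a=math.radians(yaw); k=np.array([c[0]-.03*math.cos(a),c[1]-.03*math.sin(a),.0795])
    det=[]
    for cc in("side","top"):
        u,v=proj(cc,k); g=cv2.cvtColor(I[cc]["color"],cv2.COLOR_RGB2GRAY)
        x0,y0=int(u)-9,int(v)-9; w=I[cc]["color"][y0:y0+19,x0:x0+19].max(2)<55
        w=cv2.morphologyEx(w.astype(np.uint8),cv2.MORPH_OPEN,np.ones((6,6)))
        ys,xs=np.nonzero(w); det.append(((xs.mean()+x0),(ys.mean()+y0))); print(name,cc,(u,v),det[-1],w.sum())
    print(k,tri(ray("side",*det[0]),ray("top",*det[1])))
    # box edges orientation via lid segmentation in top
for cc,box in (("top",(125,195,185,250)),("side",(425,330,485,380))):
    x0,y0,x1,y1=box; im=I[cc]["color"][y0:y1,x0:x1].astype(int)
    m=((im[:,:,0]>115)&(im[:,:,0]-im[:,:,1]>3)).astype(np.uint8)
    n,l,s,ce=cv2.connectedComponentsWithStats(m); i=1+s[1:,4].argmax(); 
    cn=cv2.findContours((l==i).astype(np.uint8),0,1)[0][0]; e=cv2.fitEllipse(cv2.convexHull(cn)); print(cc,s[i],ce[i]+[x0,y0],np.array(e[0])+[x0,y0],e[1],e[2])
```

```text
L side (np.float64(364.0546202198546), np.float64(291.64892590812235)) (np.float64(nan), np.float64(nan)) 0
L top (np.float64(257.3712948721343), np.float64(233.93485627270502)) (np.float64(258.0625), np.float64(234.9375)) 48
 ** On entry to DLASCL parameter number  4 had an illegal value
 ** On entry to DLASCL parameter number  4 had an illegal value
 ** On entry to DLASCL parameter number  4 had an illegal value
 ** On entry to DLASCL parameter number  4 had an illegal value
 ** On entry to DLASCL parameter number  5 had an illegal value
 ** On entry to DLASCL parameter number  4 had an illegal value<stdin>:12: RuntimeWarning: Mean of empty slice.
  ret = ret.dtype.type(ret / rcount)
Traceback (most recent call last):
  File "h.py", line 16, in tri
    A=np.stack([d1,-d2],1); s=np.linalg.lstsq(A,o2-o1,rcond=None)[0]
                              ~~~~~~~~~~~~~~~^^^^^^^^^^^^^^^^^^^^
numpy.linalg.LinAlgError: SVD did not converge in Linear Least Squares
```

Run:
```python
from boxes import *
I={c:cam(c) for c in("side","top")}
print(I["side"]["color"][345:366:4,440:475:6].tolist()[2]); print(I["top"]["color"][222,130:185:5].tolist())
E=[]
for cc,box in (("top",(125,195,185,250)),("side",(425,330,485,390))):
    x0,y0,x1,y1=box; im=I[cc]["color"][y0:y1,x0:x1].astype(int)
    m=((im[:,:,0]>110)&(im[:,:,0]-im[:,:,1]>3)).astype(np.uint8); m=cv2.morphologyEx(m,cv2.MORPH_OPEN,np.ones((3,3)))
    n,l,s,ce=cv2.connectedComponentsWithStats(m); i=1+s[1:,4].argmax(); 
    cn=cv2.findContours((l==i).astype(np.uint8),0,1)[0][0]; e=cv2.fitEllipse(cv2.convexHull(cn)); print(cc,s[i],ce[i]+[x0,y0],np.array(e[0])+[x0,y0],e[1],e[2]); E.append(np.array(e[0])+[x0,y0])
    o=I[cc]["color"][y0:y1,x0:x1].copy(); o=np.hstack([o,np.repeat(m[:,:,None]*255,3,2).astype(np.uint8)]); cv2.imwrite(f"pics/anv_{cc}.png",cv2.resize(o[:,:,::-1],None,fx=6,fy=6))
print(tri(ray("side",*E[1]),ray("top",*E[0])))
```

```text
[[170, 163, 165], [175, 167, 169], [171, 167, 166], [171, 164, 166], [172, 163, 164], [167, 161, 161]]
[[19, 20, 18], [76, 78, 76], [131, 122, 124], [134, 124, 125], [134, 125, 126], [134, 125, 126], [135, 126, 128], [11, 11, 8], [114, 116, 113], [119, 121, 117], [119, 121, 118]]
top [ 12  14  25  25 491] [149.38900204 221.07331976] [149.4550724  221.10421371] (24.170560836791992, 25.262861251831055) 50.92099380493164
side [ 11  10  36  29 730] [454.53287671 352.98767123] [453.92148972 352.94210815] (27.528629302978516, 37.5526237487793) 117.14508056640625
(array([0.54799507, 0.35953275, 0.1210548 ]), np.float64(0.0024479258581007125))
```

```bash
python3 -c "
import cv2,numpy as np
a=cv2.imread('pics/anv_top.png');b=cv2.imread('pics/anv_side.png');h=min(a.shape[0],b.shape[0]);cv2.imwrite('pics/anv.png',cv2.resize(np.vstack([a,b]),None,fx=.8,fy=.8))"
```

```text
(no output)
```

View pics/anv.png

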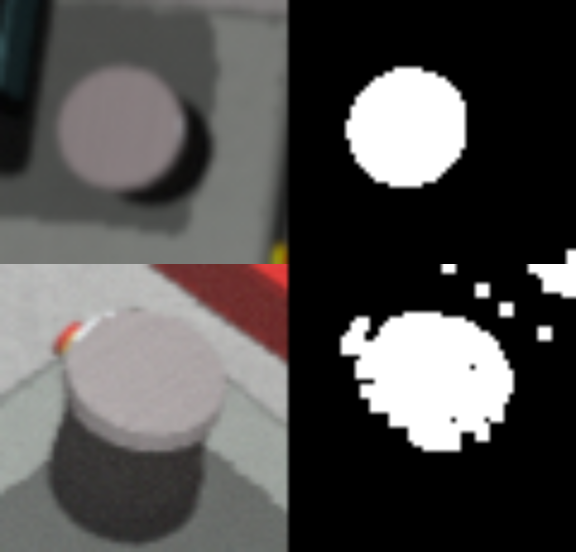

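Run:
```python
from boxes import *
I={c:cam(c) for c in("side","top")}
print(tri(ray("side",455.5,352.2),ray("top",149.7,221.2)))
# overlay fit of disc for z candidates
im=cv2.resize(I["side"]["color"][320:400,415:495],None,fx=7,fy=7,interpolation=cv2.INTER_CUBIC)[:,:,::-1].copy()
im2=cv2.resize(I["top"]["color"][185:265,110:190],None,fx=7,fy=7,interpolation=cv2.INTER_CUBIC)[:,:,::-1].copy()
for z,col in((.122,(0,255,0)),(.130,(0,0,255))):
    c=atz("top",149.7,221.2,z); print(c)
    for t in np.linspace(0,6.283,60):
        p=c+.033*np.array([np.cos(t),np.sin(t),0])
        u,v=proj("side",p); cv2.circle(im,(int((u-415+.5)*7),int((v-320+.5)*7)),1,col,-1)
        u,v=proj("top",p); cv2.circle(im2,(int((u-110+.5)*7),int((v-185+.5)*7)),1,col,-1)
cv2.imwrite("pics/anv2.png",cv2.resize(np.hstack([im,im2]),(800,400)))
# tester front base edge direction in top
```

```text
(array([0.5465244 , 0.35989982, 0.12255234]), np.float64(0.0009516199637751374))
[0.54688882 0.35965642 0.122     ]
[0.54550657 0.35742921 0.13      ]
```

View pics/anv2.png

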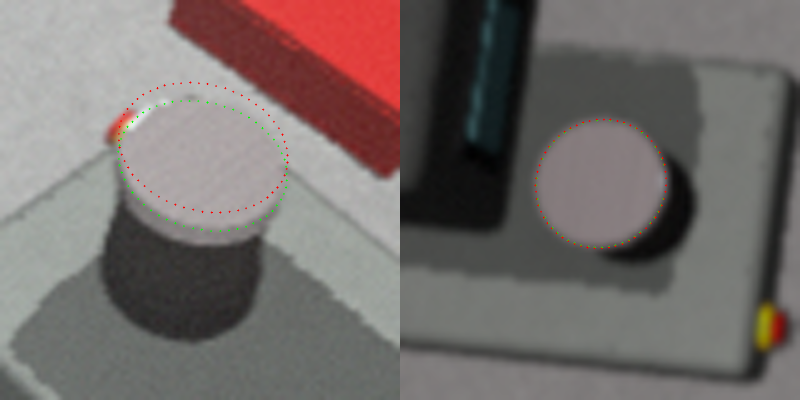

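>>> step_arm(
  increments=[
    [0.15, -0.31, 0.02, 0, 0, -75, 0.1],
    [0.15, -0.31, 0.02, 0, 0, -75, 0.1],
    [0.15, -0.31, 0.02, 0, 0, -75, 0.1],
    [0.15, -0.31, 0.02, 0, 0, -75, 0.1],
    [0.15, -0.31, 0.02, 0, 0, -75, 0.1],
    [0.15, -0.31, 0.02, 0, 0, -75, 0.1],
    [0.15, -0.31, 0.02, 0, 0, -75, 0.1],
    [0.15, -0.31, 0.02, 0, 0, -75, 0.1],
    [0.15, -0.31, 0.02, 0, 0, -75, 0.1],
    [0.15, -0.31, 0.02, 0, 0, -75, 0.1],
  ],
  force=30,
)

```text
t: 3.03
eef_pos: [0.3013, 0.3445, 0.2519]
tool_rot: [-0.0, 0.676, 0.737, 0.0]
contact_force: [0.3, 0.4, -0.9]
gripper_width: 0.451
```

>>> step_arm(
  increments=[
    [0.09, -0.15, -0.02, 0, 0, -40, 0.1],
    [0.09, -0.15, -0.02, 0, 0, -40, 0.1],
    [0.09, -0.15, -0.02, 0, 0, -40, 0.1],
    [0.09, -0.15, -0.02, 0, 0, -40, 0.1],
    [0.22, -0.259, -0.08, 0, 0, -83, 0.1],
    [0.22, -0.259, -0.08, 0, 0, -83, 0.1],
    [0.22, -0.259, -0.08, 0, 0, -83, 0.1],
    [0.22, -0.259, -0.08, 0, 0, -83, 0.1],
    [0.22, -0.259, -0.08, 0, 0, -83, 0.1],
    [0.22, -0.259, -0.08, 0, 0, -83, 0.1],
  ],
)

```text
t: 3.87
eef_pos: [0.5218, 0.0847, 0.1705]
tool_rot: [0.002, 0.979, 0.202, 0.0]
contact_force: [-0.3, -0.4, 1.0]
gripper_width: 0.448
```

```bash
python3 - <<'E'
from h import *
I={c:cam(c) for c in("side","top")}
o=bot.get_obs(); print(o["t"],o["eef_pos"],o["tool_rot"],o["q"])
save(I["side"],"s3.png",(300,180,500,360),2)
save(I["top"],"t3.png",(180,140,360,340),2)
E
python3 -c "
import cv2,numpy as np
a=cv2.imread('pics/s3.png');b=cv2.imread('pics/t3.png');cv2.imwrite('pics/c3.png',np.hstack([a,b[:360]]))"
```

```text
3.9667 [0.51954217 0.08819571 0.17084936] [ 6.92257239e-04  9.78523440e-01  2.06134011e-01 -4.10312670e-04] [-0.85253738  0.36740668  0.70602405  2.00349929 -0.30598444  0.87746279
 -1.13654787]
```

View pics/c3.png

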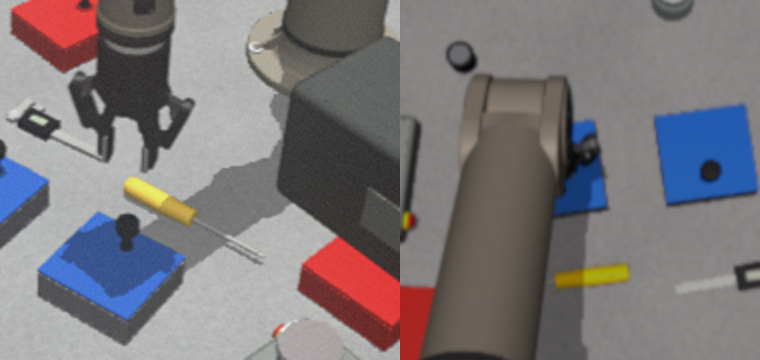

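>>> step_arm(
  increments=[
    [0, 0, -0.03, 0, 0, -7, -0.1],
    [0, 0, -0.06, 0, 0, -15, -0.1],
    [0, 0, -0.111, 0, 0, -15, -0.1],
    [0, 0, -0.111, 0, 0, -15, -0.1],
    [0, 0, -0.111, 0, 0, -15, -0.1],
    [0, 0, -0.111, 0, 0, -15, 1],
    [0, 0, -0.111, 0, 0, -15, 1],
    [0, 0, -0.111, 0, 0, -15, 1],
    [0, 0, -0.111, 0, 0, -15, 1],
    [0, 0, -0.111, 0, 0, -15, 1],
  ],
)

```text
t: 4.8
eef_pos: [0.5201, 0.0903, 0.0622]
tool_rot: [-0.001, 0.997, 0.079, 0.001]
contact_force: [-3.9, 2.5, 8.0]
gripper_width: 0.312
```

Run:
```python
from h import *
I={c:cam(c) for c in("side",)}
o=bot.get_obs(); print(o["t"],o["eef_pos"],o["tool_rot"],o["q"],o["contact_force"],o["gripper_width"])
save(I["side"],"s4.png",(300,180,500,360),3)
import math
for n,kn,yaw in (("L",(.519,.089),9),):
    a=math.radians(yaw)
    for t in np.arange(0,1.8,.15):
        x=90-90*math.cos(t)+41*math.sin(t); z=90*math.sin(t)+41*math.cos(t)-41
        print(round(t,2),round(x*math.cos(a)/1000,3),round(x*math.sin(a)/1000,3),round(z/1000,3))
```

```text
4.85 [0.5201238  0.09026455 0.06217492] [-0.00105231  0.99687526  0.07897575  0.00119735] [-0.77623841  0.55100626  0.63009908  2.07375907 -0.52127301  0.67231832
 -1.21156901] [-2.81434923  1.75734811  8.7921513 ] 0.31328950617785456
0.0 0.0 0.0 0.0
0.15 0.007 0.001 0.013
0.3 0.016 0.003 0.025
0.45 0.026 0.004 0.035
0.6 0.038 0.006 0.044
0.75 0.051 0.008 0.05
0.9 0.065 0.01 0.055
1.05 0.08 0.013 0.057
1.2 0.094 0.015 0.058
1.35 0.109 0.017 0.056
1.5 0.123 0.019 0.052
1.65 0.136 0.022 0.045
```

View pics/s4.png

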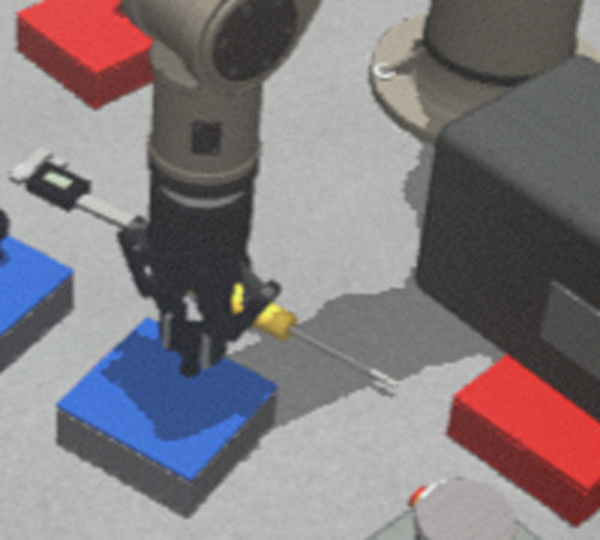

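>>> step_arm(
  increments=[
    [0.007, 0.001, 0.013, 0, 0, 0, 1],
    [0.016, 0.003, 0.025, 0, 0, 0, 1],
    [0.026, 0.004, 0.035, 0, 0, 0, 1],
    [0.038, 0.006, 0.044, 0, 0, 0, 1],
    [0.051, 0.008, 0.05, 0, 0, 0, 1],
    [0.065, 0.01, 0.055, 0, 0, 0, 1],
    [0.08, 0.013, 0.057, 0, 0, 0, 1],
    [0.094, 0.015, 0.058, 0, 0, 0, 1],
    [0.109, 0.017, 0.056, 0, 0, 0, 1],
    [0.109, 0.017, 0.056, 0, 0, 0, 1],
  ],
)

```text
t: 5.68
eef_pos: [0.6309, 0.1077, 0.1179]
tool_rot: [-0.001, 0.997, 0.079, 0.002]
contact_force: [-0.2, 3.7, 6.5]
gripper_width: 0.306
```

```bash
cat > look.py <<'E'
import sys; from h import *
n=sys.argv[1]
I={c:cam(c) for c in sys.argv[2].split(",")}
o=bot.get_obs(); print(o["t"],o["eef_pos"].round(4),o["tool_rot"].round(3),o["q"].round(2),o["contact_force"].round(1),round(o["gripper_width"],3))
L=[cv2.resize(I[c]["color"][:,:,::-1],(400 if len(I)>1 else 800,300 if len(I)>1 else 600)) for c in I]
if len(sys.argv)>3:
    x0,y0,x1,y1=map(int,sys.argv[3].split(",")); im=I[sys.argv[2].split(",")[0]]["color"][y0:y1,x0:x1,::-1]; f=min(700/(x1-x0),560/(y1-y0)); L=[cv2.resize(im,None,fx=f,fy=f,interpolation=cv2.INTER_CUBIC)]
cv2.imwrite(f"pics/{n}.png",np.hstack(L))
E
python3 look.py s5 side 280,150,500,340
```

```text
5.7333 [0.6303 0.1076 0.118 ] [-0.001  0.997  0.079  0.002] [-0.73  0.63  0.67  1.78 -0.49  0.9  -1.26] [0.9 3.8 7.5] 0.312
```

View pics/s5.png

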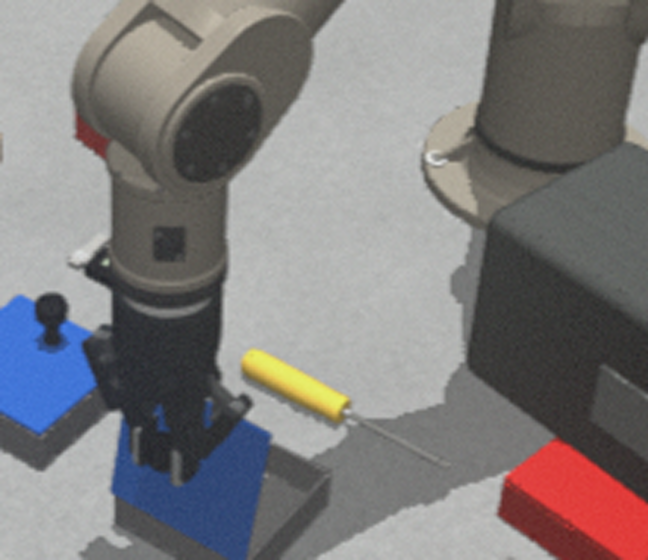

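>>> step_arm(
  increments=[
    [0.014, 0.002, -0.004, 0, 0, 0, 1],
    [0.027, 0.005, -0.011, 0, 0, 0, 1],
    [0.027, 0.005, -0.011, 0, 0, 0, 1],
    [0.027, 0.005, -0.011, 0, 0, 0, -0.1],
    [0.027, 0.005, -0.011, 0, 0, 0, -0.1],
    [0.027, 0.005, -0.011, 0, 0, 0, -0.1],
    [0.027, 0.005, 0.03, 0, 0, 0, -0.1],
    [0.027, 0.005, 0.07, 0, 0, 0, -0.1],
    [0.01, -0.03, 0.1, 0, 0, 0, -0.1],
    [0.0, -0.07, 0.12, 0, 0, 0, -0.1],
  ],
)

```text
t: 6.57
eef_pos: [0.631, 0.0485, 0.2334]
tool_rot: [-0.001, 0.997, 0.081, 0.001]
contact_force: [0.8, -0.4, 0.0]
gripper_width: 0.554
```

```bash
python3 look.py s6 side,top
```

```text
6.6667 [0.6307 0.0373 0.2358] [0.001 0.997 0.073 0.003] [-0.71  0.49  0.77  1.7  -0.37  1.1  -1.25] [ 0.1 -0.5  0.1] 0.553
```

View pics/s6.png

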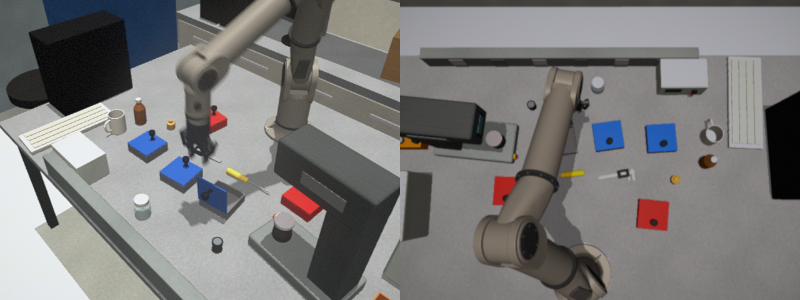

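>>> step_arm(
  increments=[
    [-0.07, -0.22, 0.02, 0, 0, 0, -0.1],
    [-0.07, -0.22, 0.02, 0, 0, 0, -0.1],
    [-0.07, -0.22, 0.02, 0, 0, 0, -0.1],
    [-0.07, -0.22, 0.02, 0, 0, 0, -0.1],
    [-0.07, -0.22, 0.02, 0, 0, 0, -0.1],
    [-0.07, -0.22, 0.02, 0, 0, 0, -0.1],
  ],
)

```text
t: 7.17
eef_pos: [0.5576, -0.1796, 0.2517]
tool_rot: [0.001, 0.997, 0.075, -0.0]
contact_force: [-0.8, -0.5, -0.0]
gripper_width: 0.55
```

```bash
python3 look.py s7 top 160,120,400,320
```

```text
7.2167 [ 0.5563 -0.1835  0.2523] [0.002 0.997 0.073 0.   ] [-0.42  0.4   0.83  1.79 -0.32  1.09 -0.9 ] [-0.6 -3.6  1. ] 0.547
```

View pics/s7.png

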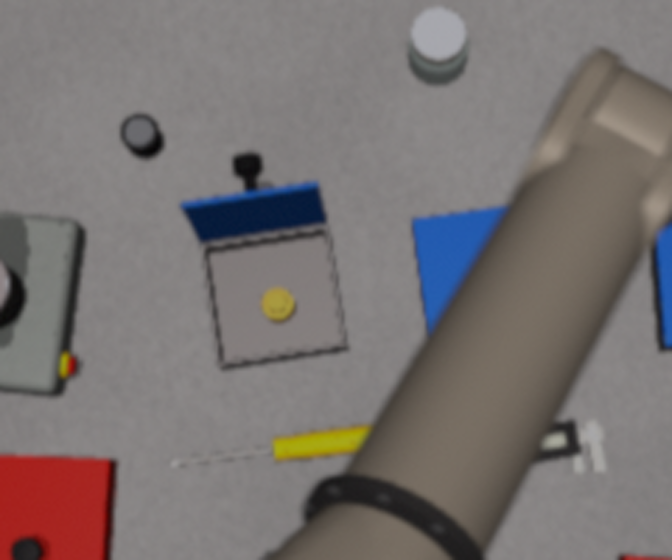

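>>> step_arm(
  increments=[
    [0.097, 0.295, -0.03, 0, 0, 0, -0.1],
    [0.097, 0.295, -0.03, 0, 0, 0, -0.1],
    [0.097, 0.295, -0.03, 0, 0, 0, -0.1],
    [0.097, 0.295, -0.03, 0, 0, 0, -0.1],
    [0.097, 0.295, -0.03, 0, 0, 0, -0.1],
    [0.097, 0.295, -0.03, 0, 0, 0, -0.1],
    [0.097, 0.295, -0.03, 0, 0, 0, -0.1],
    [0.097, 0.295, -0.03, 0, 0, 0, -0.1],
    [0.097, 0.295, -0.06, 0, 0, 0, -0.1],
    [0.097, 0.295, -0.09, 0, 0, 0, -0.1],
  ],
)

```text
t: 8.05
eef_pos: [0.6588, 0.1235, 0.1611]
tool_rot: [-0.0, 0.997, 0.08, 0.002]
contact_force: [0.4, 0.4, -0.3]
gripper_width: 0.555
```

>>> step_arm(
  increments=[
    [0, 0, -0.035, 0, 0, 0, -0.1],
    [0, 0, -0.061, 0, 0, 0, -0.1],
    [0, 0, -0.061, 0, 0, 0, -0.1],
    [0, 0, -0.061, 0, 0, 0, 1],
    [0, 0, -0.061, 0, 0, 0, 1],
    [0, 0, -0.061, 0, 0, 0, 1],
    [0, 0, -0.061, 0, 0, 0, 1],
  ],
)

```text
t: 8.63
eef_pos: [0.6554, 0.1119, 0.0997]
tool_rot: [0.005, 0.997, 0.075, -0.003]
contact_force: [-2.4, -15.8, -12.3]
gripper_width: 0.313
```

```bash
python3 look.py s8 side 280,150,500,340
```

```text
8.6833 [0.6554 0.1119 0.0996] [ 0.005  0.997  0.075 -0.003] [-0.71  0.69  0.66  1.71 -0.5   0.92 -1.27] [ -3.4 -15.5 -12.3] 0.312
```

View pics/s8.png

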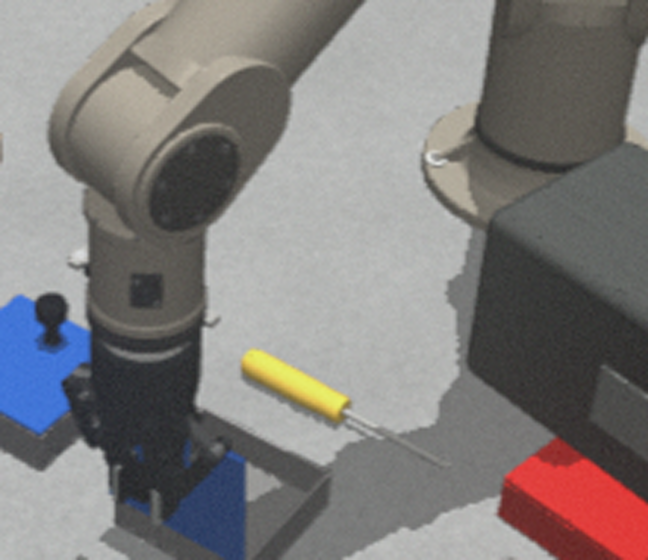

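>>> step_arm(
  increments=[
    [-0.013, -0.003, 0.007, 0, 0, 0, 1],
    [-0.027, -0.005, 0.011, 0, 0, 0, 1],
    [-0.042, -0.007, 0.013, 0, 0, 0, 1],
    [-0.056, -0.009, 0.012, 0, 0, 0, 1],
    [-0.071, -0.012, 0.01, 0, 0, 0, 1],
    [-0.085, -0.014, 0.005, 0, 0, 0, 1],
    [-0.098, -0.016, -0.001, 0, 0, 0, 1],
    [-0.11, -0.018, -0.01, 0, 0, 0, 1],
    [-0.12, -0.019, -0.02, 0, 0, 0, 1],
    [-0.129, -0.021, -0.032, 0, 0, 0, 1],
  ],
)

```text
t: 9.52
eef_pos: [0.5302, 0.0922, 0.071]
tool_rot: [0.003, 0.997, 0.075, 0.002]
contact_force: [-0.2, -16.6, 3.9]
gripper_width: 0.318
```

>>> step_arm(
  increments=[
    [-0.007, -0.001, -0.013, 0, 0, 0, 1],
    [-0.007, -0.001, -0.017, 0, 0, 0, 1],
    [-0.007, -0.001, -0.019, 0, 0, 0, 1],
  ],
)

```text
t: 9.77
eef_pos: [0.522, 0.0909, 0.0526]
tool_rot: [0.002, 0.997, 0.074, 0.0]
contact_force: [-13.5, -19.1, 41.1]
gripper_width: 0.307
```

>>> step_arm(
  increments=[
    [0, 0, 0.004, 0, 0, 0, -0.1],
    [0, 0, 0.006, 0, 0, 0, -0.1],
    [0, 0, 0.045, 0, 0, 0, -0.1],
    [0, 0, 0.085, 0, 0, 0, -0.1],
    [0.01, -0.04, 0.1, 0, 0, -1, -0.1],
    [0.015, -0.08, 0.1, 0, 0, -1, -0.1],
    [0.02, -0.12, 0.1, 0, 0, -1, -0.1],
    [0.022, -0.16, 0.1, 0, 0, -1, -0.1],
    [0.022, -0.202, 0.1, 0, 0, -1, -0.1],
    [0.022, -0.202, 0.09, 0, 0, -1, -0.1],
  ],
)

```text
t: 10.6
eef_pos: [0.545, -0.113, 0.143]
tool_rot: [0.003, 0.998, 0.064, 0.004]
contact_force: [0.8, -0.4, -0.2]
gripper_width: 0.549
```

```bash
python3 look.py s9 side 200,150,440,350
```

```text
10.65 [ 0.5438 -0.1082  0.1399] [0.001 0.998 0.066 0.001] [-0.49  0.48  0.75  1.97 -0.43  0.85 -0.95] [-0.2  1.4 -1. ] 0.55
```

View pics/s9.png

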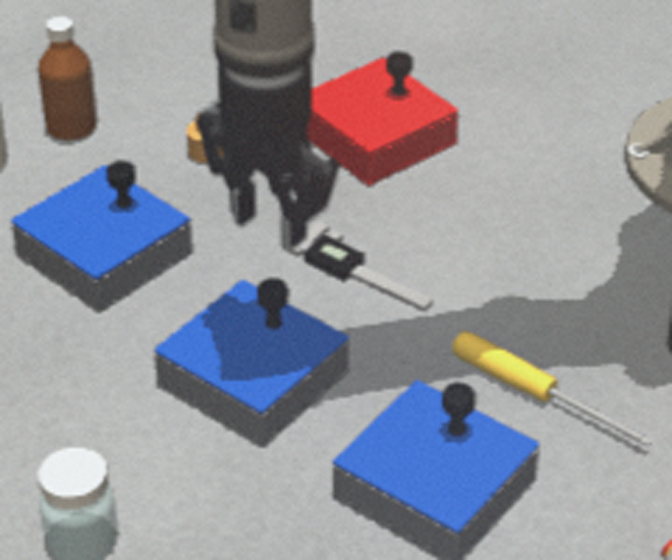

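>>> step_arm(
  increments=[
    [0, 0, -0.04, 0, 0, 0, -0.1],
    [0, 0, -0.075, 0, 0, 0, -0.1],
    [0, 0, -0.084, 0, 0, 0, -0.1],
    [0, 0, -0.084, 0, 0, 0, 1],
    [0, 0, -0.084, 0, 0, 0, 1],
    [0, 0, -0.084, 0, 0, 0, 1],
    [0, 0, -0.084, 0, 0, 0, 1],
  ],
)

```text
t: 11.23
eef_pos: [0.5465, -0.1118, 0.0576]
tool_rot: [0.006, 0.998, 0.067, 0.004]
contact_force: [4.5, -24.1, -3.2]
gripper_width: 0.313
```

>>> step_arm(
  increments=[
    [0.007, 0.001, 0.013, 0, 0, 0, 1],
    [0.016, 0.002, 0.025, 0, 0, 0, 1],
    [0.026, 0.004, 0.035, 0, 0, 0, 1],
    [0.038, 0.005, 0.044, 0, 0, 0, 1],
    [0.051, 0.007, 0.05, 0, 0, 0, 1],
    [0.065, 0.009, 0.055, 0, 0, 0, 1],
    [0.08, 0.011, 0.057, 0, 0, 0, 1],
    [0.094, 0.013, 0.058, 0, 0, 0, 1],
    [0.109, 0.015, 0.056, 0, 0, 0, 1],
    [0.123, 0.017, 0.052, 0, 0, 0, 1],
  ],
)

```text
t: 12.07
eef_pos: [0.6672, -0.095, 0.1094]
tool_rot: [0.006, 0.998, 0.067, 0.001]
contact_force: [-0.9, -21.0, -3.6]
gripper_width: 0.313
```

>>> step_arm(
  increments=[
    [0.014, 0.002, -0.007, 0, 0, 0, 1],
    [0.014, 0.002, -0.007, 0, 0, 0, 1],
    [0.014, 0.002, -0.007, 0, 0, 0, -0.1],
    [0.014, 0.002, -0.007, 0, 0, 0, -0.1],
    [0.014, 0.002, 0.03, 0, 0, 0, -0.1],
    [0.014, 0.002, 0.07, 0, 0, 0, -0.1],
    [0.0, -0.03, 0.09, 0, 0, 0, -0.1],
    [-0.02, -0.065, 0.1, 0, 0, 0, -0.1],
    [-0.04, -0.1, 0.11, 0, 0, 0, -0.1],
    [-0.06, -0.135, 0.11, 0, 0, 0, -0.1],
  ],
)

```text
t: 12.9
eef_pos: [0.6078, -0.2206, 0.2204]
tool_rot: [-0.0, 0.997, 0.071, 0.002]
contact_force: [0.8, -1.9, 0.1]
gripper_width: 0.551
```

>>> step_arm(
  increments=[
    [-0.02, -0.035, 0.0, 0, 0, 0, -0.1],
    [-0.04, -0.07, 0.0, 0, 0, 0, -0.1],
    [-0.06, -0.11, 0, 0, 0, 0, -0.1],
    [-0.07, -0.15, 0, 0, 0, 0, -0.1],
  ],
)

```text
t: 13.23
eef_pos: [0.5367, -0.3676, 0.2181]
tool_rot: [-0.001, 0.997, 0.071, 0.001]
contact_force: [1.4, -0.4, 0.6]
gripper_width: 0.554
```

```bash
python3 look.py s10 top 200,120,480,340
```

```text
13.2833 [ 0.5318 -0.3784  0.2193] [ 0.003  0.998  0.065 -0.   ] [-0.01  0.55  0.77  1.67 -0.42  1.1  -0.56] [-3.2 -7.5  3.1] 0.546
```

View pics/s10.png

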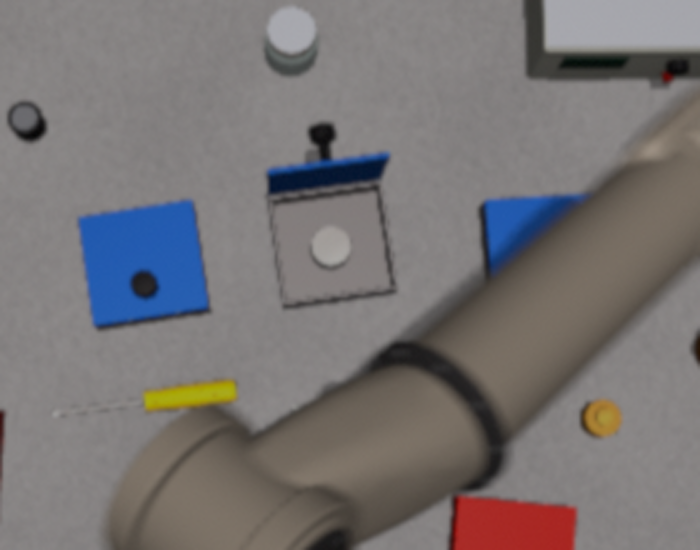

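Run:
```python
from h import *
r=cam("top"); im=r["color"][195:242,308:358].astype(int)
m=(im.min(2)>165).astype(np.uint8); print(im[23,::4].tolist())
g=im.mean(2); 
for th in(130,140,150,160,170):
    m=(g>th).astype(np.uint8); n,l,s,ce=cv2.connectedComponentsWithStats(m)
    i=1+s[1:,4].argmax(); u,v=ce[i]+[308,195]; print(th,s[i],u,v,atz("top",u,v,.032))
o=bot.get_obs(); print(o["eef_pos"],o["tool_rot"],o["t"])
```

```text
[[125, 122, 121], [126, 121, 120], [132, 127, 125], [131, 125, 125], [123, 119, 118], [162, 159, 155], [163, 158, 155], [165, 161, 158], [139, 134, 132], [132, 126, 126], [132, 126, 125], [130, 124, 123], [121, 117, 118]]
130 [ 16  14  17  17 208] 332.0625 217.23076923076923 [ 0.57270678 -0.10757213  0.032     ]
140 [ 17  15  15  16 184] 332.0652173913044 217.54891304347825 [ 0.57183277 -0.10757291  0.032     ]
150 [ 17  16  15  14 159] 332.0062893081761 217.77987421383648 [ 0.57119858 -0.10740877  0.032     ]
160 [20 22 11  8 52] 333.53846153846155 220.90384615384616 [ 0.56262054 -0.1114849   0.032     ]Traceback (most recent call last):
  File "<stdin>", line 7, in <module>
ValueError: attempt to get argmax of an empty sequence
```

>>> step_arm(
  increments=[
    [-0.005, 0.04, 0, 0.9, -6.5, 0, -0.32],
    [-0.01, 0.08, 0, 1.8, -13, 0, -0.32],
    [-0.015, 0.12, -0.01, 2.7, -19.5, 0, -0.32],
    [-0.02, 0.16, -0.02, 3.6, -26, 0, -0.32],
    [-0.03, 0.2, -0.03, 4.6, -32.7, 0, -0.32],
    [-0.034, 0.24, -0.04, 4.6, -32.7, 0, -0.32],
    [-0.02, 0.26, -0.08, 4.6, -32.7, 0, -0.32],
    [-0.004, 0.266, -0.11, 4.6, -32.7, 0, -0.32],
    [-0.004, 0.266, -0.11, 4.6, -32.7, 0, -0.32],
    [-0.004, 0.266, -0.11, 4.6, -32.7, 0, -0.32],
  ],
)

```text
t: 14.17
eef_pos: [0.5377, -0.0998, 0.1261]
tool_rot: [-0.033, 0.96, 0.076, 0.269]
contact_force: [1.1, 0.1, 0.6]
gripper_width: 0.661
```

```bash
python3 look.py s11 side 200,150,440,350
python3 - <<'E'
from h import *
from scipy.spatial.transform import Rotation as R
o=bot.get_obs(); q=o["tool_rot"]; print(R.from_quat([q[1],q[2],q[3],q[0]]).as_matrix().round(3))
E
```

```text
14.2167 [ 0.5388 -0.1032  0.126 ] [-0.031  0.96   0.072  0.269] [ 0.28  0.27 -0.1   2.32 -1.37  0.17  0.09] [ 0.5  0.2 -0.4] 0.657
[[ 0.845  0.156  0.512]
 [ 0.122 -0.988  0.098]
 [ 0.521 -0.02  -0.853]]
```

View pics/s11.png

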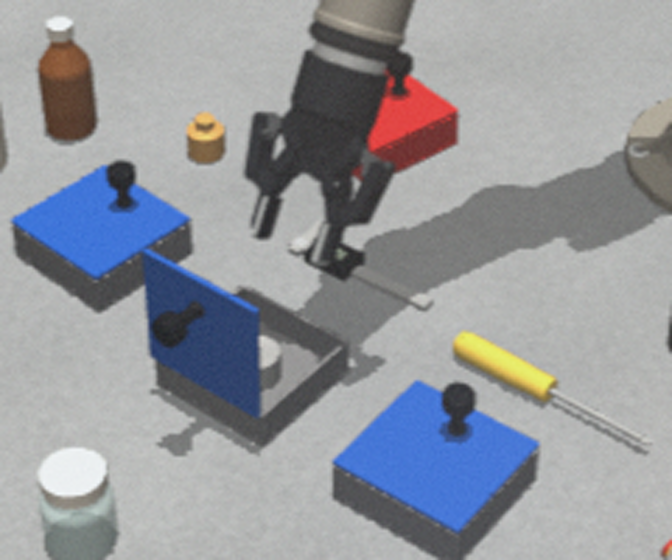

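```bash
cat > kin.py <<'E'
import numpy as np
from scipy.spatial.transform import Rotation as R
from scipy.optimize import least_squares
S=[([-1.45607417,.47770809,.02233784,1.55633652,-.01151104,1.1092775,-.08312028],[.14905212,.65780531,.23043588],[-3.7e-5,.111181,.9938,-.0008]),
([-.85253738,.36740668,.70602405,2.00349929,-.30598444,.87746279,-1.13654787],[.51954217,.08819571,.17084936],[6.9e-4,.978523,.206134,-4.1e-4]),
([-.77623841,.55100626,.63009908,2.07375907,-.52127301,.67231832,-1.21156901],[.5201238,.09026455,.06217492],[-.00105,.996875,.078976,.0012]),
([-.73,.63,.67,1.78,-.49,.9,-1.26],[.6303,.1076,.118],[-.001,.997,.079,.002]),
([-.42,.4,.83,1.79,-.32,1.09,-.9],[.5563,-.1835,.2523],[.002,.997,.073,0]),
([-.71,.69,.66,1.71,-.5,.92,-1.27],[.6554,.1119,.0996],[.005,.997,.075,-.003]),
([-.49,.48,.75,1.97,-.43,.85,-.95],[.5438,-.1082,.1399],[.001,.998,.066,.001]),
([-.01,.55,.77,1.67,-.42,1.1,-.56],[.5318,-.3784,.2193],[.003,.998,.065,0]),
([.28,.27,-.1,2.32,-1.37,.17,.09],[.5388,-.1032,.126],[-.031,.96,.072,.269])]
def Rq(q): return R.from_quat([q[1],q[2],q[3],q[0]])
SG=[1]*7
def fk(p,q,sg=None):
    sg=SG if sg is None else sg
    ax="zyzyzyz"; off=np.array([p[0],0,p[1],0,p[2],0,p[3]])
    d=[p[4],0,p[5],0,p[6],0,p[7]] ; o=[0,p[8],0,p[9],0,p[10],0]
    T=R.identity(); x=np.zeros(3)
    for i in range(7):
        x=x+T.apply([0,0,d[i]]) if i%2==0 else x
        T=T*R.from_euler(ax[i],sg[i]*q[i]+off[i])
        x=x+T.apply([o[i],0,0])
    # tool offset
    return x,T
def res(p,sg):
    r=[]
    for q,x,t in S:
        X,T=fk(p,q,sg); r+=list((X-np.array(x))*3)+list((T.inv()*Rq(t)).as_rotvec())
    return np.array(r)
def fit():
    import itertools
    best=None
    for s in itertools.product([1,-1],repeat=3):
        sg=[s[0],1,s[1],1,s[2],1,1]
        for s7 in(1,-1):
            sg[6]=s7
            for y0 in(0,1.57,3.14,-1.57):
              for yt in(0,1.57,3.14,-1.57):
                f=least_squares(res,[y0,0,0,yt,.35,.4,.4,.25,0,0,0],args=(list(sg),),max_nfev=60)
                if best is None or f.cost<best[0]: best=(f.cost,f.x,list(sg)); print(f.cost,sg,f.x.round(3))
    return best
if __name__=="__main__":
    b=fit(); print(res(b[1],b[2]).reshape(-1,6).round(3)); np.save("kin.npy",np.concatenate([b[1],b[2]]))
E
time python3 kin.py
```

```text
3.0115898342618403 [1, 1, 1, 1, 1, 1, 1] [ 1.174 -0.475  0.254 -1.254 -2.243  0.799 -0.27  -0.816  0.349 -1.113
  1.109]
3.0115898341240332 [1, 1, 1, 1, 1, 1, 1] [ 1.174 -0.475  0.254  5.029 -2.244  0.799 -0.27  -0.816  0.349 -1.113
  1.109]
3.0115898330886695 [1, 1, 1, 1, 1, 1, 1] [ 1.174 -0.475  0.254 -1.254 -2.244  0.799 -0.27  -0.816  0.349 -1.113
  1.109]
2.4959241993768244 [-1, 1, 1, 1, 1, 1, -1] [-0.725 -1.029  0.692 -5.106 -0.496  0.456  0.2   -0.62   0.605 -0.074
  0.444]
2.165121032150981 [-1, 1, 1, 1, 1, 1, -1] [ 2.453 -0.98   0.675 -1.882  0.928 -0.668  0.021  0.453 -0.524 -0.044
 -0.228]
2.1651210319302794 [-1, 1, 1, 1, 1, 1, -1] [ 2.453 -0.98   0.675 -1.882  0.928 -0.668  0.021  0.453 -0.524 -0.044
 -0.228]
2.1651210313609424 [-1, 1, 1, 1, 1, 1, -1] [ 2.453 -0.98   0.675 -1.882  0.928 -0.668  0.021  0.453 -0.524 -0.044
 -0.228]
1.9028887768780889 [-1, 1, 1, 1, -1, 1, -1] [-0.448 -0.221 -0.618  2.333 -0.325  0.558  0.277 -0.386  0.495 -0.028
  0.4  ]
1.9028887768739984 [-1, 1, 1, 1, -1, 1, -1] [-0.448 -0.221 -0.618  2.333 -0.325  0.558  0.277 -0.386  0.495 -0.028
  0.4  
[... 252 characters left out ...]

0.002899948981362371 [-1, 1, -1, 1, -1, 1, -1] [-0.077 -0.003 -0.     1.492  0.255  0.541  0.467  0.312 -0.016 -0.02
 -0.018]
0.00289994898136189 [-1, 1, -1, 1, -1, 1, -1] [-0.077 -0.003 -0.     1.492  0.255  0.541  0.467  0.312 -0.016 -0.02
 -0.018]
[[-0.022  0.018  0.029  0.     0.002 -0.001]
 [-0.01   0.011 -0.002  0.001 -0.    -0.001]
 [ 0.003  0.013 -0.01   0.002 -0.001 -0.   ]
 [ 0.004 -0.013 -0.01   0.001 -0.001 -0.006]
 [-0.011  0.001 -0.002  0.008  0.     0.004]
 [ 0.013 -0.011  0.009  0.002 -0.005  0.001]
 [-0.001  0.003 -0.005  0.003 -0.002 -0.005]
 [-0.017  0.008 -0.011 -0.008  0.004 -0.002]
 [-0.001 -0.005  0.003  0.045 -0.003  0.01 ]]
real	2m42.224s
user	2m42.624s
sys	0m0.105s
```

```bash
cat > ik.py <<'E'
from kin import *
K=np.load("kin.npy"); P,SGN=K[:11],K[11:]
LO=np.array([-2.96,-.34,-1.41,.24,-1.37,.17,-2.96]); HI=np.array([2.96,2.1,1.46,2.44,4.51,1.92,2.96])
def tool(phi,tilt,flip=0,down=None):
    # tool z horizontally toward phi(deg), tilt from vertical; jaws horizontal
    a,b=np.radians(phi),np.radians(tilt)
    f=np.array([np.cos(a),np.sin(a),0]); z=np.sin(b)*f+np.array([0,0,-np.cos(b)])
    y=np.cross([0,0,1],f)*(-1 if not flip else 1); x=np.cross(y,z)
    return R.from_matrix(np.stack([x,y,z],1))
def ik(x,T,seed,reg=0.003,m=.04):
    def r(q):
        X,Q=fk(P,q,SGN); return np.concatenate([(X-x)*10,(Q.inv()*T).as_rotvec()*3,reg*(q-seed)])
    f=least_squares(r,np.clip(seed,LO+m+.001,HI-m-.001),bounds=(LO+m,HI-m),max_nfev=60); q=f.x
    X,Q=fk(P,q,SGN); return q,np.linalg.norm(X-x),np.linalg.norm((Q.inv()*T).as_rotvec())
E
cat > t1.py <<'E'
from ik import *
rng=np.random.default_rng(0)
seeds=[np.array(s[0]) for s in S]+[rng.uniform(LO,HI) for _ in range(8)]
C=[("boxfwd33",(.583,-.106,.008),8,33),("boxfwd20",(.579,-.106,.005),8,20),("box+y33",(.573,-.097,.008),84.5,33),("box+y30",(.573,-.097,.008),84.5,30),
("box+y(60)33",(.573,-.097,.008),60,33),("box-y33",(.573,-.117,.008),-84,33),("anv33",(.548,.370,.128),84.5,33),("anv33 65",(.552,.369,.128),65,33),("anv33 50",(.552,.369,.128),50,33),("boxfwd45deg",(.58,-.1,.008),45,33)]
for n,x,phi,t in C:
    for fl in(0,1):
        sol=[]
        for s in seeds:
            q,e,a=ik(np.array(x),tool(phi,t,fl),s)
            if e<.006 and a<.03: sol.append(q)
        print(n,fl,len(sol),[list(s.round(2)) for s in sol[:4]])
E
python3 t1.py
```

```text
boxfwd33 0 3 [[np.float64(1.22), np.float64(1.3), np.float64(-1.37), np.float64(2.3), np.float64(2.03), np.float64(0.9), np.float64(-2.74)], [np.float64(0.89), np.float64(0.76), np.float64(-0.79), np.float64(2.26), np.float64(2.43), np.float64(0.29), np.float64(2.85)], [np.float64(1.16), np.float64(1.09), np.float64(-1.2), np.float64(2.29), np.float64(2.07), np.float64(0.67), np.float64(-2.88)]]
boxfwd33 1 8 [[np.float64(0.99), np.float64(0.84), np.float64(-0.92), np.float64(2.27), np.float64(2.26), np.float64(0.38), np.float64(-0.07)], [np.float64(0.89), np.float64(0.76), np.float64(-0.79), np.float64(2.26), np.float64(2.43), np.float64(0.29), np.float64(-0.3)], [np.float64(0.91), np.float64(0.77), np.float64(-0.8), np.float64(2.26), np.float64(2.41), np.float64(0.3), np.float64(-0.26)], [np.float64(0.91), np.float64(0.77), np.float64(-0.81), np.float64(2.26), np.float64(2.4), np.float64(0.3), np.float64(-0.26)]]
boxfwd20 0 13 [[np.float64(-0.1), np.float64(0.59), np.float64(0.29), np.float64(2.16), np.float64(-1.33), np.float64(0.28), np.float64(-0.04)], [np.float64(-0.1), np.float
[... 8443 characters left out ...]
, np.float64(0.58), np.float64(0.77)], [np.float64(0.3), np.float64(0.63), np.float64(0.05), np.float64(2.12), np.float64(-1.33), np.float64(0.58), np.float64(0.77)]]
boxfwd45deg 1 14 [[np.float64(1.14), np.float64(0.97), np.float64(-1.01), np.float64(2.15), np.float64(0.91), np.float64(0.27), np.float64(1.96)], [np.float64(0.3), np.float64(0.63), np.float64(0.05), np.float64(2.12), np.float64(-1.33), np.float64(0.58), np.float64(-2.38)], [np.float64(0.3), np.float64(0.63), np.float64(0.05), np.float64(2.12), np.float64(-1.33), np.float64(0.58), np.float64(-2.38)], [np.float64(0.3), np.float64(0.63), np.float64(0.05), np.float64(2.12), np.float64(-1.33), np.float64(0.58), np.float64(-2.38)]]
```

```bash
cat > rel.py <<'E'
import sys; from ik import *; from station import bot
# rel.py x y z phi tilt
o=bot.get_obs(); x=np.array([float(v) for v in sys.argv[1:4]]); T=tool(float(sys.argv[4]),float(sys.argv[5]))
c=Rq(o["tool_rot"]); print(o["t"],"meas",o["eef_pos"].round(4),"shift",(x-o["eef_pos"]).round(4),"turn",np.degrees((T*c.inv()).as_rotvec()).round(2))
q,e,a=ik(x,T,o["q"]); print(q.round(2),e.round(4),a.round(4),o["q"].round(2))
E
python3 rel.py .573 -.14 .16 84 33
```

```text
14.2167 meas [ 0.5388 -0.1032  0.126 ] shift [ 0.0342 -0.0368  0.034 ] turn [ 0.4  -2.07 75.03]
[ 0.45  0.53 -0.04  1.78 -0.57  1.14  0.64] 0.0 0.0 [ 0.28  0.27 -0.1   2.32 -1.37  0.17  0.09]
```

>>> step_arm(
  increments=[
    [0.0, -0.01, 0.03, 0, 0, 7, -0.32],
    [0.005, -0.02, 0.045, 0, 0, 14, -0.32],
    [0.015, -0.037, 0.045, 0, 0, 21, -0.32],
    [0.025, -0.037, 0.045, 0, 0, 28, -0.32],
    [0.034, -0.037, 0.045, 0, 0, 35, -0.32],
    [0.034, -0.037, 0.045, 0, 0, 42, -0.32],
    [0.034, -0.037, 0.045, 0, 0, 49, -0.32],
    [0.034, -0.037, 0.045, 0, 0, 56, -0.32],
    [0.034, -0.037, 0.045, 0, 0, 63, -0.32],
    [0.034, -0.037, 0.045, 0.4, -2, 70, -0.32],
  ],
)

```text
t: 15.05
eef_pos: [0.5724, -0.1451, 0.1733]
tool_rot: [-0.175, 0.745, 0.604, 0.22]
contact_force: [1.2, -0.1, -0.9]
gripper_width: 0.658
```

```bash
python3 rel.py .573 -.14 .16 84 33; python3 rel.py .573 -.097 .008 84 33
```

```text
15.05 meas [ 0.5724 -0.1451  0.1733] shift [ 0.0006  0.0051 -0.0133] turn [0.34 0.22 6.02]
[ 0.39  0.53  0.04  1.78 -0.61  1.16  0.67] 0.0 0.0 [ 0.4   0.51  0.05  1.79 -0.66  1.1   0.62]
15.05 meas [ 0.5724 -0.1451  0.1733] shift [ 0.0006  0.0481 -0.1653] turn [0.34 0.22 6.02]
[ 0.37  0.73 -0.02  1.88 -0.72  0.88  0.81] 0.0 0.0 [ 0.4   0.51  0.05  1.79 -0.66  1.1   0.62]
```

>>> step_arm(
  increments=[
    [0, 0, -0.03, 0.2, 0.1, 4, -0.32],
    [0, 0.003, -0.06, 0.3, 0.2, 5.5, -0.32],
    [0, 0.005, -0.09, 0.3, 0.2, 5.5, -0.32],
    [0, 0.007, -0.104, 0.3, 0.2, 5.5, -0.32],
    [0, 0.007, -0.104, 0.3, 0.2, 5.5, -0.32],
  ],
)

```text
t: 15.47
eef_pos: [0.5695, -0.1371, 0.0652]
tool_rot: [-0.192, 0.718, 0.635, 0.211]
contact_force: [-1.0, 0.5, 1.1]
gripper_width: 0.658
```

```bash
python3 rel.py .573 -.0965 .008 84 33; python3 look.py s12 side 200,150,440,350
```

```text
15.4667 meas [ 0.5695 -0.1371  0.0652] shift [ 0.0035  0.0406 -0.0572] turn [-0.12 -0.42  0.87]
[ 0.37  0.73 -0.02  1.89 -0.72  0.88  0.81] 0.0 0.0 [ 0.41  0.67  0.01  1.8  -0.68  0.99  0.78]
15.5167 [ 0.5706 -0.1379  0.0672] [-0.19   0.718  0.635  0.211] [ 0.41  0.67  0.01  1.8  -0.68  0.99  0.78] [ 0.6 -0.   0.4] 0.66
```

View pics/s12.png

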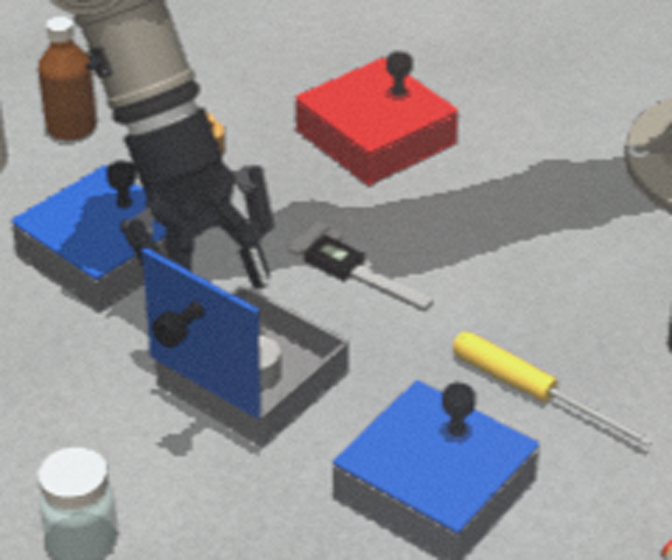

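>>> step_arm(
  increments=[
    [0.002, 0.012, -0.018, 0, 0, 0.8, -0.32],
    [0.002, 0.024, -0.036, 0, 0, 0.8, -0.32],
    [0.002, 0.036, -0.05, 0, 0, 0.8, -0.32],
    [0.002, 0.041, -0.057, 0, 0, 0.8, -0.32],
    [0.002, 0.041, -0.059, 0, 0, 0.8, -0.32],
    [0.002, 0.041, -0.059, 0, 0, 0.8, -0.32],
  ],
)

```text
t: 16.02
eef_pos: [0.574, -0.0986, 0.0097]
tool_rot: [-0.19, 0.713, 0.641, 0.211]
contact_force: [-0.0, 0.6, 0.2]
gripper_width: 0.658
```

```bash
python3 rel.py .573 -.0965 .008 84 33; python3 look.py s13 top 280,150,400,260
```

```text
16.0167 meas [ 0.574  -0.0986  0.0097] shift [-0.001   0.0021 -0.0017] turn [-0.   -0.03  0.16]
[ 0.38  0.73 -0.03  1.89 -0.71  0.87  0.81] 0.0 0.0 [ 0.39  0.74 -0.04  1.84 -0.73  0.86  0.82]
16.0667 [ 0.5742 -0.0992  0.0099] [-0.19   0.714  0.64   0.211] [ 0.39  0.74 -0.04  1.84 -0.73  0.86  0.82] [-0.4 -0.5  0.1] 0.663
```

View pics/s13.png

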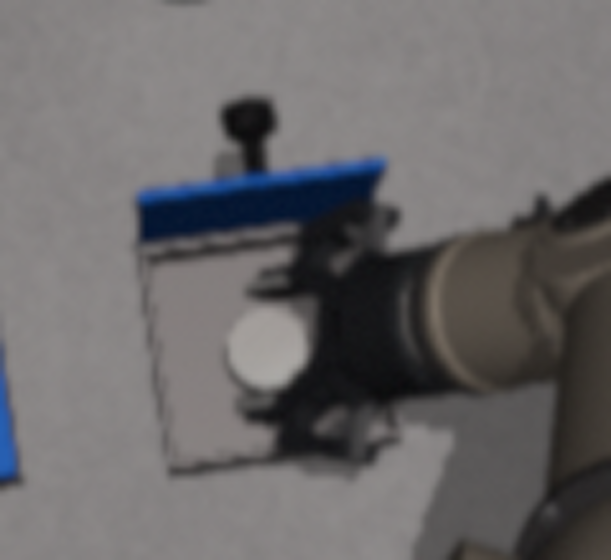

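>>> step_arm(
  increments=[
    [0, 0.002, -0.002, 0, 0, 0, -0.32],
    [-0.001, 0.002, -0.002, 0, 0, 0, 0.5],
    [-0.001, 0.002, -0.002, 0, 0, 0, 1],
    [-0.001, 0.002, -0.002, 0, 0, 0, 1],
    [-0.001, 0.002, -0.002, 0, 0, 0, 1],
    [-0.001, 0.002, -0.002, 0, 0, 0, 1],
  ],
  force=50,
)

```text
t: 16.57
eef_pos: [0.5727, -0.0968, 0.0076]
tool_rot: [-0.19, 0.714, 0.64, 0.211]
contact_force: [-1.5, -1.0, 5.8]
gripper_width: 0.493
```

>>> step_arm(
  increments=[
    [0, 0, 0.015, 0, 0, 0, 1],
    [0, 0, 0.04, 0, 0, 0, 1],
    [0, 0, 0.08, 0, 0, 0, 1],
    [0, 0, 0.12, 0, 0, 0, 1],
    [0, 0, 0.15, 0, 0, 0, 1],
    [0, 0, 0.16, 0, 0, 0, 1],
    [0, 0, 0.16, 0, 0, 0, 1],
  ],
)

```text
t: 17.15
eef_pos: [0.5736, -0.0967, 0.1699]
tool_rot: [-0.188, 0.713, 0.641, 0.212]
contact_force: [0.2, 0.5, -3.2]
gripper_width: 0.498
```

```bash
python3 look.py s14 side 230,130,400,300; python3 look.py s15 top 280,150,400,260
```

```text
17.2 [ 0.5723 -0.0962  0.1674] [-0.19   0.713  0.641  0.211] [ 0.34  0.51  0.02  1.8  -0.65  1.09  0.64] [ 0.9  1.  -3.4] 0.495
17.25 [ 0.5714 -0.0958  0.1658] [-0.191  0.714  0.64   0.21 ] [ 0.34  0.51  0.02  1.8  -0.65  1.09  0.64] [ 0.3 -0.7 -2.6] 0.493
```

View pics/s14.png

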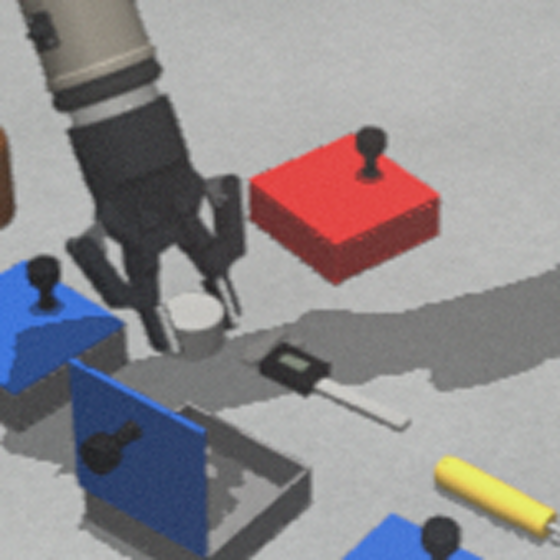

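View pics/s15.png

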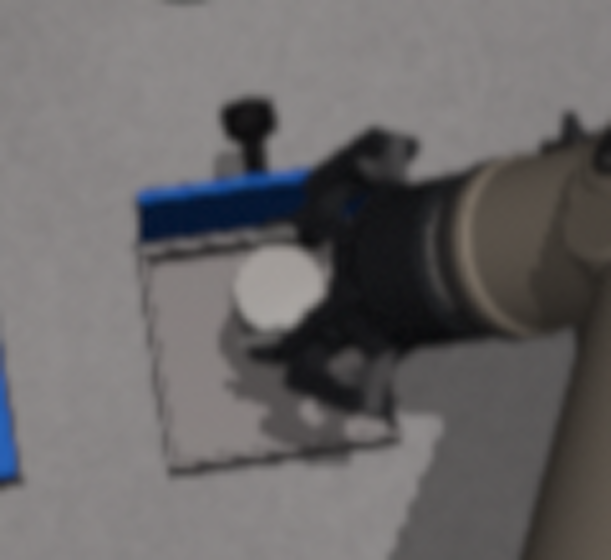

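```bash
cat > blk.py <<'E'
import sys; from h import *
# usage: zt ; measure bright disc near expected in top & side
zt=float(sys.argv[1]); o=bot.get_obs(); e=np.array([float(v) for v in sys.argv[2:4]]+[zt]) if len(sys.argv)>3 else np.r_[o["eef_pos"][:2]+[-.0007,-.0112],zt]
c="top"; r=cam(c); u,v=proj(c,e); x0,y0=int(u)-16,int(v)-16; g=r["color"][y0:y0+33,x0:x0+33].astype(int).mean(2)
print("exp",e,(u,v))
for th in(140,150,160):
    n,l,s,ce=cv2.connectedComponentsWithStats((g>th).astype(np.uint8)); 
    if n>1:
        i=1+s[1:,4].argmax(); w=ce[i]+[x0,y0]; print(th,s[i],w,atz(c,*w,zt).round(4))
o=bot.get_obs(); print(o["eef_pos"].round(4),o["tool_rot"].round(3))
E
python3 blk.py .190
```

```text
exp [ 0.57066504 -0.10704149  0.19      ] (np.float64(334.3611196400729), np.float64(206.5941755723378))
140 [  8   9  17  15 188] [333.7393617  206.21276596] [ 0.5716 -0.1055  0.19  ]
150 [  8  10  16  14 168] [333.63690476 206.51785714] [ 0.5709 -0.1053  0.19  ]
160 [12 16 12  7 42] [335.5        209.57142857] [ 0.5633 -0.1098  0.19  ]
[ 0.5709 -0.0956  0.1648] [-0.192  0.714  0.64   0.21 ]
```

>>> step_arm(
  increments=[
    [0, 0.035, 0, 0, 0, 0, 1],
    [0, 0.075, 0, 0, 0, 0, 1],
    [0, 0.115, 0, 0, 0, 0, 1],
    [0, 0.155, 0, 0, 0, 0, 1],
    [-0.005, 0.195, 0, 0, 0, 0, 1],
    [-0.01, 0.235, 0, 0, 0, 0, 1],
    [-0.015, 0.27, 0, 0, 0, 0, 1],
    [-0.02, 0.3, 0, 0, 0, 0, 1],
    [-0.023, 0.32, 0, 0, 0, 0, 1],
    [-0.023, 0.32, 0, 0, 0, 0, 1],
  ],
)

```text
t: 18.13
eef_pos: [0.5449, 0.2301, 0.1646]
tool_rot: [-0.194, 0.711, 0.643, 0.209]
contact_force: [-0.8, 0.4, -3.0]
gripper_width: 0.497
```

```bash
python3 rel.py .5475 .3705 .150 84 33; python3 look.py s16 side,top;python3 blk.py .190
```

```text
18.1333 meas [0.5449 0.2301 0.1646] shift [ 0.0026  0.1404 -0.0146] turn [-0.19 -0.45 -0.36]
[-0.3   0.47 -0.21  1.95 -0.8   0.59  0.07] 0.0 0.0 [-0.08  0.4  -0.16  1.99 -0.78  0.72  0.27]
18.2333 [0.5473 0.2247 0.1643] [-0.192  0.713  0.641  0.209] [-0.08  0.4  -0.16  1.99 -0.78  0.72  0.27] [ 0.4 -1.3 -3.1] 0.499
exp [0.5466397  0.21350973 0.19      ] (np.float64(202.37555469833546), np.float64(216.46422071093858))
140 [  8  10  12  14 137] [199.66423358 216.23357664] [0.5472 0.2201 0.19  ]
150 [11 11  9 13 65] [201.04615385 217.27692308] [0.5446 0.2167 0.19  ]
[0.5483 0.2233 0.1645] [-0.191  0.714  0.64   0.209]
```

View pics/s16.png

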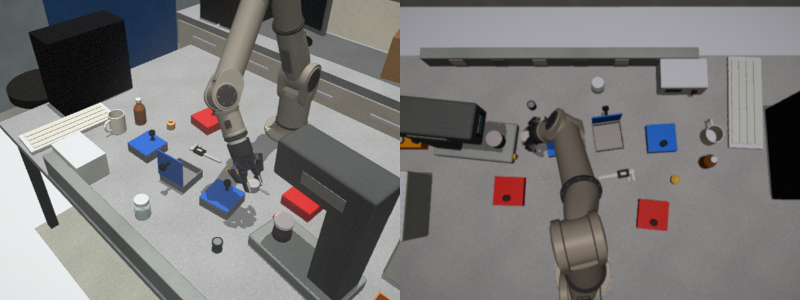

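>>> step_arm(
  increments=[
    [0, 0.03, -0.004, 0, 0, 0, 1],
    [0, 0.065, -0.008, 0, 0, 0, 1],
    [-0.001, 0.095, -0.011, 0, 0, 0, 1],
    [-0.001, 0.12, -0.013, 0, 0, 0, 1],
    [-0.001, 0.138, -0.014, 0, 0, 0, 1],
    [-0.001, 0.147, -0.014, 0, 0, 0, 1],
    [-0.001, 0.147, -0.014, 0, 0, 0, 1],
    [-0.001, 0.147, -0.014, 0, 0, 0, 1],
  ],
)

```text
t: 18.95
eef_pos: [0.5487, 0.3693, 0.1517]
tool_rot: [-0.19, 0.714, 0.64, 0.21]
contact_force: [0.5, -0.5, -2.8]
gripper_width: 0.497
```

```bash
python3 rel.py .5475 .3705 .128 84 33; python3 look.py s17 side 380,180,560,400; python3 look.py s18 top 90,170,210,270;python3 rel.py .5475 .3705 .128 84 33
```

```text
18.95 meas [0.5487 0.3693 0.1517] shift [-0.0012  0.0012 -0.0237] turn [ 0.02 -0.15  0.24]
[-0.29  0.5  -0.22  1.96 -0.83  0.55  0.11] 0.0 0.0 [-0.31  0.47 -0.19  1.93 -0.78  0.57  0.06]
19.0 [0.5491 0.3685 0.1518] [-0.19   0.715  0.639  0.211] [-0.31  0.47 -0.19  1.93 -0.78  0.57  0.06] [ 0.3  0.3 -2.4] 0.497
19.05 [0.5493 0.3684 0.152 ] [-0.19   0.715  0.639  0.211] [-0.31  0.47 -0.19  1.93 -0.78  0.57  0.06] [ 0.4 -0.6 -2. ] 0.499
19.05 meas [0.5493 0.3684 0.152 ] shift [-0.0018  0.0021 -0.024 ] turn [ 0.02 -0.12  0.34]
[-0.29  0.5  -0.22  1.96 -0.82  0.55  0.11] 0.0 0.0 [-0.31  0.47 -0.19  1.93 -0.78  0.57  0.06]
```

View pics/s17.png

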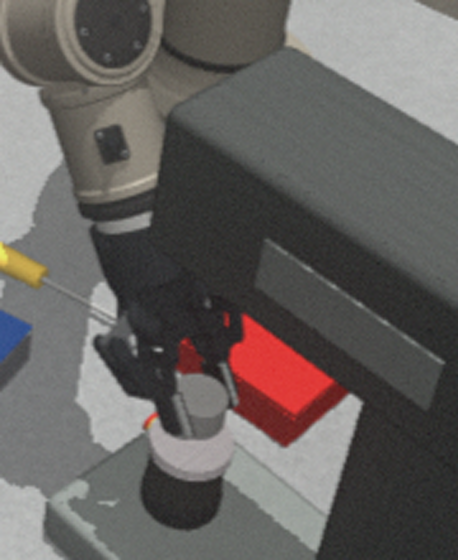

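View pics/s18.png

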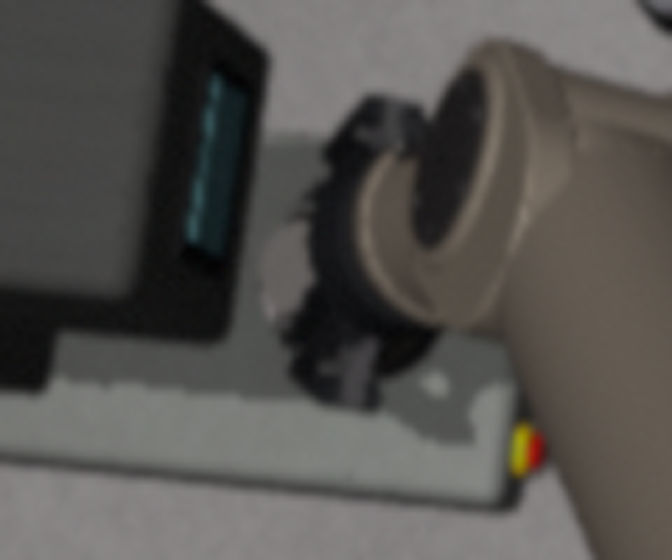

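Run:
```python
from h import *
r=cam("side"); o=bot.get_obs(); t=o["eef_pos"]; print(t)
im=cv2.resize(r["color"][300:400,410:510],None,fx=6,fy=6,interpolation=cv2.INTER_CUBIC)[:,:,::-1].copy()
b=np.array([t[0]-.0003,t[1]-.0108,t[2]-.0036])
def circ(c,rad,col):
    for a in np.linspace(0,6.283,80):
        u,v=proj("side",c+rad*np.array([np.cos(a),np.sin(a),0])); cv2.circle(im,(int((u-410+.5)*6),int((v-300+.5)*6)),1,col,-1)
circ(b,.022,(0,0,255)); circ(b+[0,0,.028],.022,(0,255,0)); circ(np.array([.547,.3597,.122]),.033,(255,0,0))
cv2.imwrite("pics/s19.png",im)
```

```text
[0.5492282  0.36855568 0.15215104]
```

View pics/s19.png

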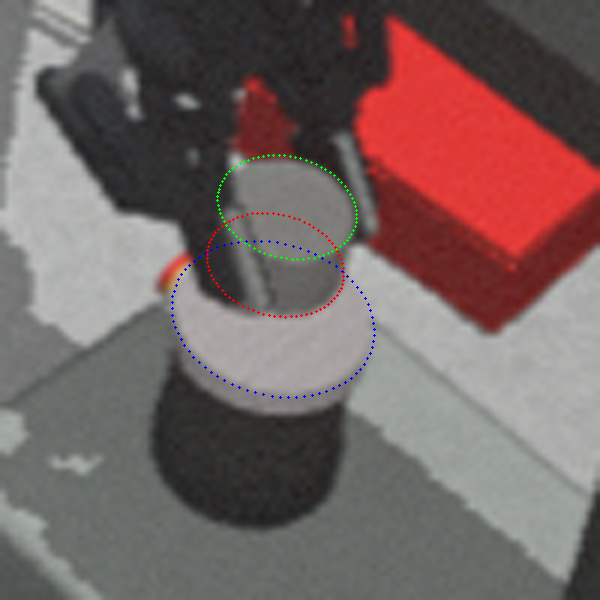

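>>> step_arm(
  increments=[
    [-0.002, 0.002, -0.008, 0, 0, 0, 1],
    [-0.002, 0.002, -0.015, 0, 0, 0, 1],
    [-0.002, 0.002, -0.02, 0, 0, 0, 1],
    [-0.002, 0.002, -0.022, 0, 0, 0, 1],
    [-0.002, 0.002, -0.022, 0, 0, 0, 1],
  ],
)

```text
t: 19.52
eef_pos: [0.5459, 0.3727, 0.1296]
tool_rot: [-0.191, 0.714, 0.64, 0.21]
contact_force: [-0.7, -0.5, -1.9]
gripper_width: 0.498
```

>>> step_arm(
  increments=[
    [0, 0, -0.001, 0, 0, 0, 1],
    [0, 0, -0.002, 0, 0, 0, 1],
    [0, 0, -0.002, 0, 0, 0, 1],
  ],
)

```text
t: 19.77
eef_pos: [0.5465, 0.3732, 0.129]
tool_rot: [-0.191, 0.713, 0.64, 0.211]
contact_force: [0.5, -1.2, -1.1]
gripper_width: 0.497
```

>>> step_arm(
  increments=[
    [0, -0.001, -0.001, 0, 0, 0, 1],
    [0, -0.002, -0.002, 0, 0, 0, 1],
    [0, -0.002, -0.002, 0, 0, 0, 1],
  ],
)

```text
t: 20.02
eef_pos: [0.5465, 0.3733, 0.129]
tool_rot: [-0.192, 0.713, 0.641, 0.213]
contact_force: [-2.3, 0.4, 8.7]
gripper_width: 0.499
```

>>> step_arm(
  increments=[
    [0, 0, -0.001, 0, 0, 0, 1],
    [0, 0, -0.001, 0, 0, 0, 1],
  ],
)

```text
t: 20.18
eef_pos: [0.5465, 0.3733, 0.1289]
tool_rot: [-0.192, 0.712, 0.641, 0.213]
contact_force: [-5.4, -3.1, 15.3]
gripper_width: 0.496
```

>>> step_arm(
  increments=[
    [0, 0, 0.005, 0, 0, 0, 1],
    [0, -0.003, 0.006, 0, 0, 0, 1],
    [0, -0.003, 0.006, 0, 0, 0, 1],
  ],
)

```text
t: 20.43
eef_pos: [0.5466, 0.3672, 0.1316]
tool_rot: [-0.19, 0.714, 0.64, 0.211]
contact_force: [0.2, 1.0, -2.5]
gripper_width: 0.503
```

```bash
cat > ov.py <<'E'
import sys
from h import *
r=cam("side"); o=bot.get_obs(); t=o["eef_pos"]; print(t,o["contact_force"])
im=cv2.resize(r["color"][300:400,410:510],None,fx=6,fy=6,interpolation=cv2.INTER_CUBIC)[:,:,::-1].copy()
b=np.array([t[0]-.0003,t[1]-.0108,t[2]-.0036])
if len(sys.argv)>2: b=np.array([float(v) for v in sys.argv[2:5]])
def circ(c,rad,col):
    for a in np.linspace(0,6.283,80):
        u,v=proj("side",c+rad*np.array([np.cos(a),np.sin(a),0])); cv2.circle(im,(int((u-410+.5)*6),int((v-300+.5)*6)),1,col,-1)
circ(b,.022,(0,0,255)); circ(b+[0,0,.028],.022,(0,255,0)); circ(np.array([.5465,.359,.123]),.033,(255,0,0))
cv2.imwrite("pics/%s.png"%sys.argv[1],im)
E
python3 ov.py s20
```

```text
[0.54641382 0.3672053  0.13115567] [-0.35323816 -0.31449049 -3.36186521]
```

View pics/s20.png

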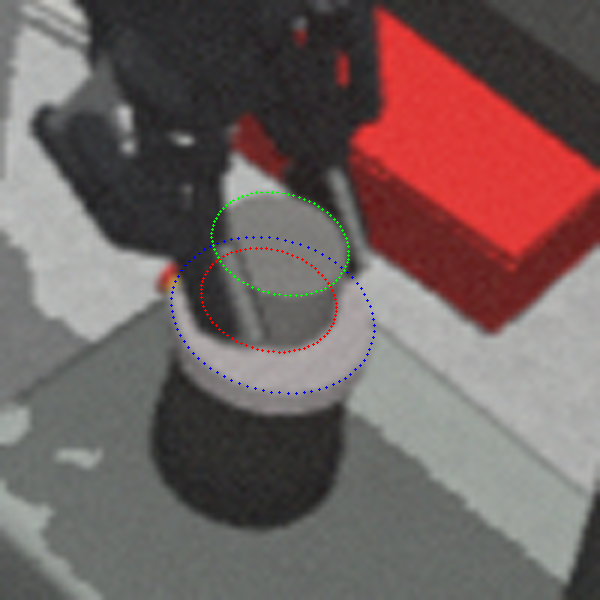

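>>> step_arm(
  increments=[
    [0, 0.002, 0, 0, 0, 0, 1],
    [0, 0.002, -0.001, 0, 0, 0, 1],
    [0, 0.002, -0.002, 0, 0, 0, 1],
    [0, 0.002, -0.003, 0, 0, 0, 1],
    [0, 0.002, -0.003, 0, 0, 0, 1],
  ],
)

```text
t: 20.9
eef_pos: [0.5461, 0.3704, 0.129]
tool_rot: [-0.191, 0.713, 0.64, 0.211]
contact_force: [-2.7, -1.9, 3.1]
gripper_width: 0.495
```

>>> step_arm(
  increments=[
    [0, 0, 0, 0, 0, 0, 0.0],
    [0, 0, 0, 0, 0, 0, -0.2],
    [0, 0, 0.0, 0, 0, 0, -0.32],
    [0, 0, 0.001, 0, 0, 0, -0.32],
  ],
)

```text
t: 21.23
eef_pos: [0.5464, 0.3701, 0.1294]
tool_rot: [-0.191, 0.714, 0.64, 0.211]
contact_force: [-0.1, -0.2, 0.1]
gripper_width: 0.661
```

```bash
python3 ov.py s21 .546 .3594 .1254
```

```text
[0.54646494 0.37019349 0.12976592] [ 0.09999454 -0.0703467   0.42787149]
```

View pics/s21.png

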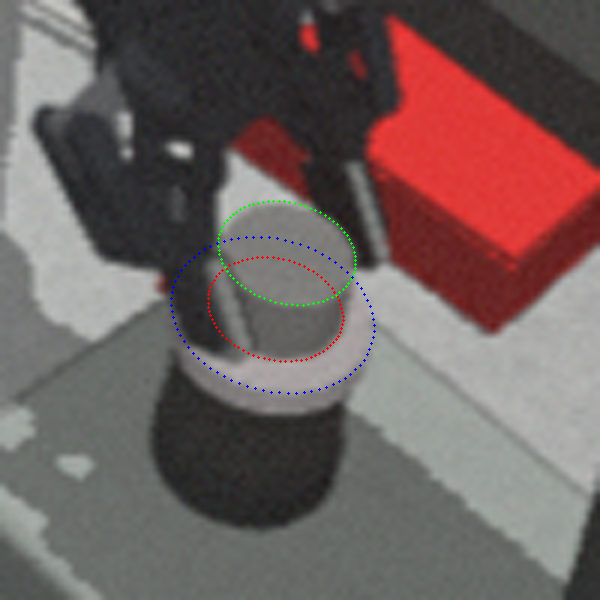

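>>> step_arm(
  increments=[
    [0, -0.012, 0.001, 0, 0, 0, -0.32],
    [0, -0.03, 0.003, 0, 0, 0, -0.32],
    [0, -0.06, 0.008, 0, 0, 0, -0.32],
    [0, -0.095, 0.02, 0, 0, 0, -0.32],
    [0, -0.135, 0.035, 0, 0, 0, -0.32],
    [0, -0.17, 0.05, 0, 0, 0, -0.32],
    [0, -0.205, 0.06, 0, 0, 0, -0.32],
    [0, -0.205, 0.06, 0, 0, 0, -0.32],
  ],
)

```text
t: 21.95
eef_pos: [0.5493, 0.1554, 0.1911]
tool_rot: [-0.187, 0.717, 0.637, 0.212]
contact_force: [1.4, -0.9, 0.2]
gripper_width: 0.66
```

```bash
python3 ov.py s22 .546 .3594 .1240
python3 - <<'E'
from h import *
r=cam("top"); save(r,"t22.png",(110,180,190,260),6)
E
python3 look.py s23 side,top
```

```text
[0.54822111 0.15924009 0.19055187] [0.13987322 0.46084017 0.03311269]
22.15 [0.5458 0.1655 0.1895] [-0.191  0.713  0.64   0.211] [ 0.01  0.36 -0.13  1.99 -0.74  0.82  0.31] [-1.2  0.6  0.3] 0.66
```

View pics/s22.png

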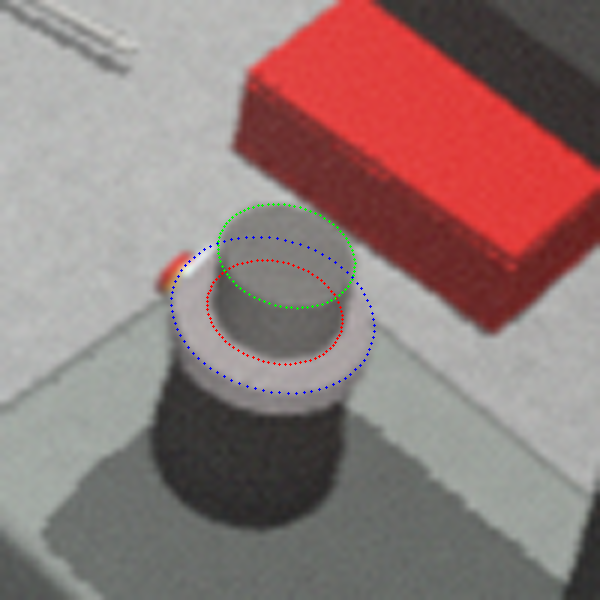

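View pics/t22.png

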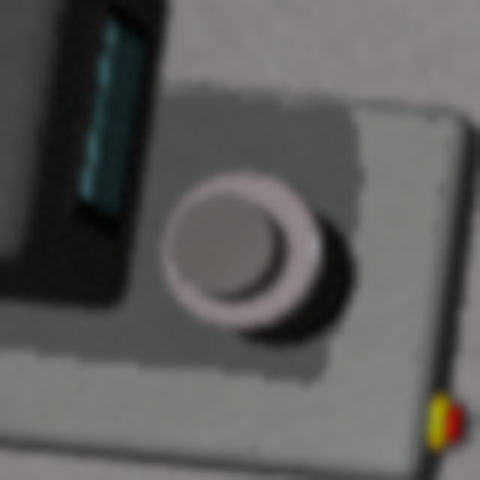

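View pics/s23.png

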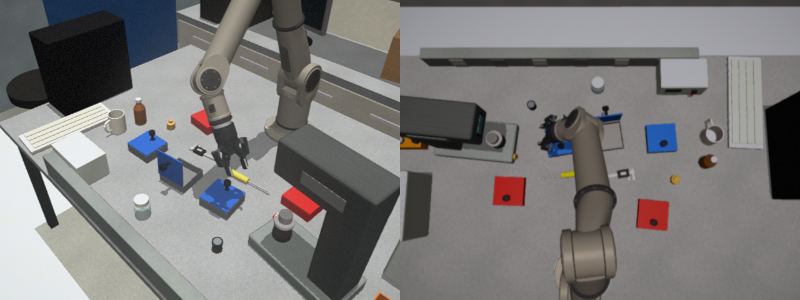

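```bash
python3 rel.py .678 -.094 .23 8 0;python3 rel.py .678 -.094 .105 8 0; python3 -c "
from ik import *
print('ok')"; python3 rel.py .541 -.113 .056 8 0
```

```text
22.15 meas [0.5458 0.1655 0.1895] shift [ 0.1322 -0.2595  0.0405] turn [-25.66  24.62 -73.59]
[-0.31  0.54  0.52  1.56 -0.29  1.12 -1.15] 0.0 0.0 [ 0.01  0.36 -0.13  1.99 -0.74  0.82  0.31]
22.15 meas [0.5458 0.1655 0.1895] shift [ 0.1322 -0.2595 -0.0845] turn [-25.66  24.62 -73.59]
[-0.34  0.69  0.58  1.67 -0.45  0.93 -1.02] 0.0 0.0 [ 0.01  0.36 -0.13  1.99 -0.74  0.82  0.31]
ok
22.15 meas [0.5458 0.1655 0.1895] shift [-0.0048 -0.2785 -0.1335] turn [-25.66  24.62 -73.59]
[-0.37  0.58  0.61  2.02 -0.52  0.7  -0.85] 0.0 0.0 [ 0.01  0.36 -0.13  1.99 -0.74  0.82  0.31]
```

>>> step_arm(
  increments=[
    [0.01, -0.02, 0.03, -2.2, 2.1, -6.2, -0.1],
    [0.02, -0.04, 0.06, -4.4, 4.2, -12.4, -0.1],
    [0.03, -0.07, 0.07, -6.6, 6.3, -18.6, -0.1],
    [0.045, -0.1, 0.07, -8.8, 8.4, -24.8, -0.1],
    [0.06, -0.13, 0.07, -11, 10.5, -31, -0.1],
    [0.075, -0.16, 0.07, -13.2, 12.6, -37.5, -0.1],
    [0.09, -0.19, 0.07, -15.4, 14.7, -44, -0.1],
    [0.105, -0.22, 0.07, -17.6, 16.9, -50.5, -0.1],
    [0.12, -0.25, 0.07, -19.8, 19, -57, -0.1],
    [0.132, -0.26, 0.07, -22, 21.1, -63, -0.1],
  ],
)

```text
t: 22.98
eef_pos: [0.6784, -0.099, 0.2592]
tool_rot: [-0.027, 0.987, 0.157, 0.031]
contact_force: [-0.5, -1.1, 0.6]
gripper_width: 0.553
```

```bash
python3 rel.py .678 -.094 .18 8 0;python3 look.py s24 side,top
```

```text
22.9833 meas [ 0.6784 -0.099   0.2592] shift [-0.0004  0.005  -0.0792] turn [ -3.37   3.37 -10.09]
[-0.22  0.56  0.39  1.61 -0.24  1.02 -1.18] 0.0 0.0 [-0.15  0.46  0.34  1.55 -0.25  1.12 -1.  ]
23.0833 [ 0.6803 -0.0929  0.2582] [-0.029  0.986  0.162  0.032] [-0.16  0.47  0.34  1.55 -0.25  1.12 -0.99] [ 1.2  1.6 -0.4] 0.552
```

View pics/s24.png

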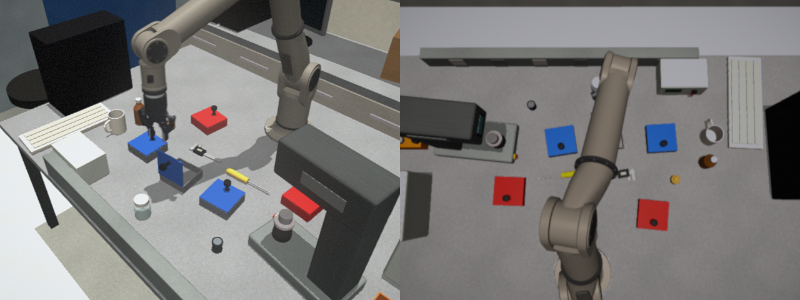

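>>> step_arm(
  increments=[
    [0, 0, -0.03, -2, 2, -6, -0.1],
    [0, -0.001, -0.06, -3.4, 3.4, -10, -0.1],
    [0, -0.001, -0.08, -3.4, 3.4, -10, -0.1],
    [0, -0.001, -0.11, -3.4, 3.4, -10, -0.1],
    [0, -0.001, -0.14, -3.4, 3.4, -10, -0.1],
    [0, -0.001, -0.154, -3.4, 3.4, -10, -0.1],
    [0, -0.001, -0.154, -3.4, 3.4, -10, -0.1],
  ],
  force=30,
)

```text
t: 23.67
eef_pos: [0.675, -0.0935, 0.1012]
tool_rot: [-0.003, 0.997, 0.076, -0.003]
contact_force: [-0.5, 0.7, 0.1]
gripper_width: 0.551
```

```bash
python3 rel.py .678 -.094 .105 8 0;python3 look.py s25 side 200,150,440,350; python3 look.py s26 top 280,120,400,230
```

```text
23.6667 meas [ 0.675  -0.0935  0.1012] shift [ 0.003  -0.0005  0.0038] turn [-0.37 -0.35 -0.76]
[-0.19  0.64  0.35  1.67 -0.27  0.88 -1.16] 0.0 0.0 [-0.19  0.65  0.35  1.65 -0.27  0.9  -1.15]
23.7167 [ 0.6768 -0.0944  0.104 ] [-0.003  0.997  0.076 -0.001] [-0.19  0.64  0.35  1.65 -0.27  0.9  -1.15] [-0.2  0.7  0.7] 0.547
23.7667 [ 0.6783 -0.0951  0.106 ] [-0.002  0.997  0.076  0.001] [-0.19  0.64  0.35  1.65 -0.27  0.9  -1.15] [-0.1  0.3  0.7] 0.547
```

View pics/s25.png

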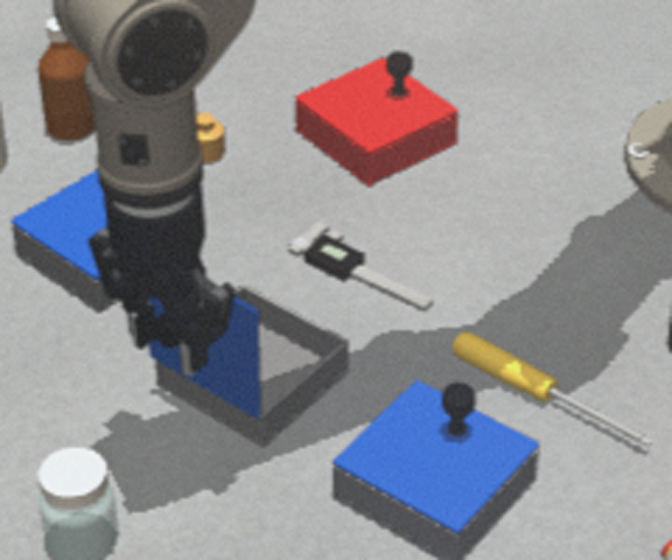

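Positioned around the knob; grip and swing it shut.

>>> step_arm(
  increments=[
    [0, 0, 0, 0, 0, 0, 1],
    [0, 0, 0, 0, 0, 0, 1],
    [0, 0, 0, 0, 0, 0, 1],
    [0, 0, 0, 0, 0, 0, 1],
  ],
  force=30,
)

```text
t: 24.1
eef_pos: [0.6799, -0.0934, 0.1079]
tool_rot: [-0.003, 0.997, 0.076, 0.003]
contact_force: [0.3, 6.2, 3.1]
gripper_width: 0.309
```

>>> step_arm(
  increments=[
    [-0.013, -0.002, 0.007, 0, 0, 0, 1],
    [-0.027, -0.004, 0.011, 0, 0, 0, 1],
    [-0.042, -0.006, 0.013, 0, 0, 0, 1],
    [-0.056, -0.008, 0.012, 0, 0, 0, 1],
    [-0.071, -0.01, 0.01, 0, 0, 0, 1],
    [-0.085, -0.012, 0.005, 0, 0, 0, 1],
    [-0.098, -0.014, -0.001, 0, 0, 0, 1],
    [-0.11, -0.015, -0.01, 0, 0, 0, 1],
    [-0.12, -0.017, -0.02, 0, 0, 0, 1],
    [-0.129, -0.018, -0.032, 0, 0, 0, 1],
  ],
)

```text
t: 24.93
eef_pos: [0.5529, -0.1113, 0.0755]
tool_rot: [-0.003, 0.997, 0.076, 0.005]
contact_force: [8.0, 7.2, -3.9]
gripper_width: 0.311
```

>>> step_arm(
  increments=[
    [-0.007, -0.001, -0.013, 0, 0, 0, 1],
    [-0.007, -0.001, -0.017, 0, 0, 0, 1],
    [-0.007, -0.001, -0.019, 0, 0, 0, 1],
  ],
)

```text
t: 25.18
eef_pos: [0.5459, -0.1123, 0.0598]
tool_rot: [-0.004, 0.997, 0.076, 0.004]
contact_force: [-11.6, 12.1, 48.9]
gripper_width: 0.305
```

>>> step_arm(
  increments=[
    [0, 0, 0.005, 0, 0, 0, -0.1],
    [0, 0, 0.007, 0, 0, 0, -0.1],
    [0, 0, 0.045, 0, 0, 0, -0.1],
    [0, 0, 0.085, 0, 0, 0, -0.1],
    [0, 0, 0.125, 0, 0, 0, -0.1],
    [-0.02, -0.035, 0.15, 0, 0, 0, -0.1],
    [-0.04, -0.07, 0.17, 0, 0, 0, -0.1],
    [-0.05, -0.11, 0.18, 0, 0, 0, -0.1],
    [-0.06, -0.15, 0.18, 0, 0, 0, -0.1],
    [-0.06, -0.19, 0.18, 0, 0, 0, -0.1],
  ],
)

```text
t: 26.02
eef_pos: [0.4812, -0.3006, 0.237]
tool_rot: [-0.002, 0.997, 0.074, 0.003]
contact_force: [0.9, -0.6, -0.1]
gripper_width: 0.548
```

>>> step_arm(
  increments=[
    [0, -0.04, 0, 0, 0, 0, -0.1],
    [0, -0.08, 0, 0, 0, 0, -0.1],
    [0, -0.12, 0, 0, 0, 0, -0.1],
    [0, -0.16, 0, 0, 0, 0, -0.1],
    [0, -0.16, 0, 0, 0, 0, -0.1],
  ],
)

```text
t: 26.43
eef_pos: [0.4786, -0.4676, 0.2355]
tool_rot: [0.002, 0.998, 0.07, 0.0]
contact_force: [-1.5, -0.7, 0.2]
gripper_width: 0.551
```

```bash
python3 look.py s27 side; python3 look.py s28 top 110,110,510,380
python3 - <<'E'
from boxes import *
I={c:cam(c) for c in("side","top")}
for o in loc(I): print(o)
E
python3 blk.py .1505 .5465 .359
```

```text
26.4833 [ 0.4797 -0.4639  0.2351] [-0.     0.997  0.071  0.   ] [ 0.31  0.5   0.52  1.6  -0.27  1.12 -0.53] [1.2 1.  0.5] 0.547
26.5333 [ 0.481  -0.4609  0.2348] [-0.001  0.997  0.073  0.001] [ 0.31  0.5   0.52  1.6  -0.27  1.12 -0.53] [-0.3  1.  -0.8] 0.548
((0.5721105933189392, -0.10882797092199326), (0.12090128660202026, 0.1233074888586998), 7.958130359649658, array([ 0.5717993 , -0.10871177], dtype=float32), np.int32(1973))
((0.5616965889930725, -0.3373297452926636), (0.12096468359231949, 0.1266796588897705), 3.3647212982177734, array([ 0.5614284, -0.3372047], dtype=float32), np.int32(2011))
((0.5497509837150574, 0.09416212141513824), (0.12118465453386307, 0.12350555509328842), 9.011982917785645, array([0.5496226 , 0.09419804], dtype=float32), np.int32(1992))
exp [0.5465 0.359  0.1505] (np.float64(146.8542866740864), np.float64(219.41071189492095))
140 [31 17  1  2  2] [161.  220.5] [0.5437 0.3237 0.1505]
[ 0.4831 -0.4569  0.2347] [-0.002  0.997  0.075  0.001]
```

View pics/s27.png

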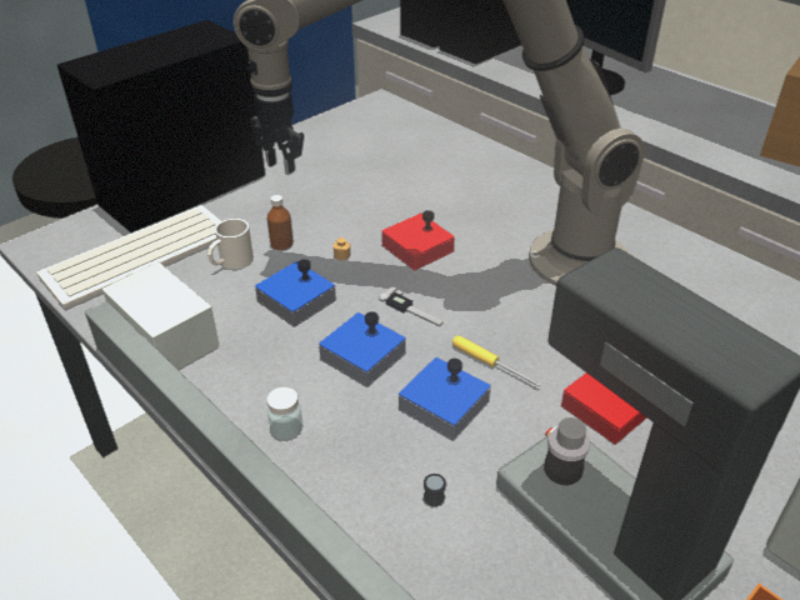

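View pics/s28.png

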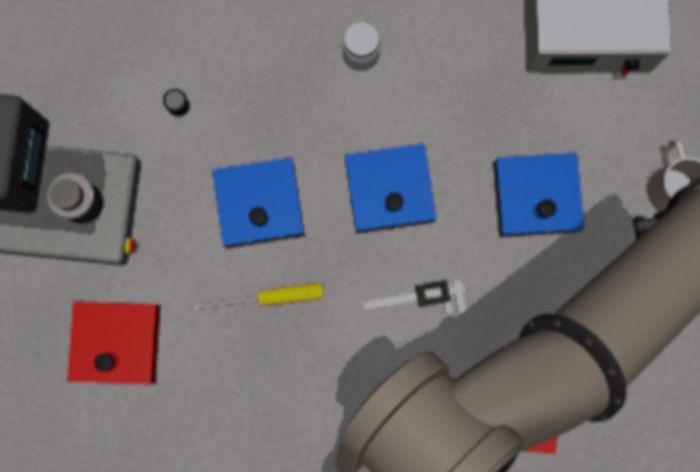

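Run:
```python
from station import bot
print(bot.hand_in()); o=bot.get_obs(); print(o["t"])
```

```text
the job is handed in; nothing more can be done
None
the job is handed in; nothing more can be done
```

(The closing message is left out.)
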